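Fan the crispbread along the tray and shut the panel

ROBOT

A 7-joint arm with a two-finger parallel gripper is mounted at the origin on the work surface. World frame = base frame: x ahead of the robot, y to its left, z up, the work surface at z = 0. Lengths are in m, angles in rad, forces in N, time in s.
With the tool pointing down it reaches from about 0.4 to 0.925 m from the base axis. Payload 5.6 kg.
Tool frame: the origin (TCP) lies between the finger pads; the fingertips stand 19 mm ahead of it and the grasp point (between the pads) is the TCP (arm.nose_length is the z of the fingertips in the tool frame, in m); z points along the fingers, y is the line along which they close (so a half turn about z gives the same grasp; the last joint's range is limited). The gripper opens to 85 mm and grips with 20 to 120 N. Pads are 22 mm wide; open, the fingers measure 114 mm over their backs; the gripper's body (76 mm by 85 mm) begins 54 mm behind the grasp point. The pads swing forward as they close: fully open they stand 13 mm farther back than shut.
Start: joints at [-1.338, 0.468, -0.012, 1.603, 0.006, 1.071, -0.056], TCP at [0.177, 0.625, 0.25] pointing down, gripper open.
Joint ranges: [-2.53, 2.53], [-0.31, 2.02], [-1.57, 1.55], [0.28, 2.44], [-1.29, 4.43], [0.15, 1.84], [-2.92, 2.92]. Speed limits (rad/s): [2.57, 2.57, 3.14, 3.14, 3.14, 3.14, 3.14].

INTERFACE

Orientations are given as a rotation vector (axis times angle).
In Python, from workcell import arm gives the robot as it stands.
- The arm moves only by the shell command python3 -m jog 'ROWS' [FORCE]. ROWS is a JSON object of lists of equal length, an entry for each row: "gripper": the closure, from 0 (fully open) to 1 (shut); "travel": the shift along the tool's x, y, z in mm, a list of three; "twist": the turn, a rotation vector about the tool's x, y, z in rad, a list of three. A call has 1 to 5 rows; each row is the pose to reach, as a shift and turn from the pose commanded when the call began, along the tool's axes at that moment; what a row does not reach only later rows make up. A row lasts 1/10 s, in which the tool goes at most 50 mm and 8.59 degrees, less where a joint would pass 70% of its speed; a pose out of reach is approached as far as the arm can. A call with a gripper value outside its range is refused whole. The fingers move at their own pace and stop on an object; FORCE is the grip in N (left out, the last holds). Time passes only in rows, so rows that repeat a pose let the fingers close. It gives the time, the measured TCP pose, the force, the opening and the grip force at its end, in the units of the state.
- arm.get_state(): the state, without advancing time (a new reading comes with each control period).
- arm.grab_frame(name): name is "scene" or "top" or "wrist"; returns the picture (420x560x3 uint8, red, green, blue); there is no depth.
- arm.camera_model(name): a dict with "fx", "fy", "cx", "cy" (pixels), "rvec" (rotation vector, rad) and "tvec" (3), from world to camera coordinates, as OpenCV has them. Camera axes: x right, y down, z forward; pixel columns grow to the right and rows downward; lengths in m; the calibration is good to about 2 mm. The wrist camera is an equidistant fisheye: a pixel r from the principal point sees the ray r / f radians off the axis. A picture is of the moment at which its call begins: read the wrist's pose just before it. camera_model takes no time and is no camera call; for the wrist camera it gives the pose at the moment of the call.
- arm.finish_job(): hands the job in; it is judged then, once.
The state is a dict: "clock": time; "q": joint angles; "joint_velocities": joint speeds; "joint_torque": joint torques, N m; "ee_pos": TCP position; "ee_rot": TCP orientation; "contact_force": force on the tool from outside, world axes, zero at the start; "ft_torque": the same for the moment, N m; "width": finger opening in m; "grip_force": force on a finger pad.
Only numpy, scipy, OpenCV 4.12 (cv2) and the standard library are available. Lean on these libraries where they do the work, as an engineer would, in place of code of your own. Each camera call takes 0.05 s, during which the arm holds its last target. There are 200 camera calls.

TASK

Get the crispbread ready for the fondue: slide the shelf's panel fully open and lay every slice lengthwise in one overlapping row along the middle of the porcelain tray, the first one flat at the end near the pot, each next one farther from the pot, covering about a third of the one before with its other end down on the tray. Then slide the panel fully shut over the row, leaving the pot, the forks and the saucer as they are.

Things in the scene. Friction and masses are not known exactly. Their poses are not given: they have to be found in the camera images.
- shelf: low ash-wood shelf fixed on the sideboard, 212 mm wide (x), 732 mm long (y). Its +y points to the deck end with the red pot. Origin: under the middle of the tray bay, at sideboard level. The bay is open on top, x -94 to 94, y -190 to 190 mm; walls 12 mm thick, 56 mm high (70 mm at the narrow guides along both long sides)
- tray (a point): middle of the tray surface: level white porcelain, the bay's floor, 16 mm above the sideboard, with a rim 4 mm wide and 6 mm high all round (clear floor 180 x 376 mm). Axes as the shelf's
- deck (a point): middle of the deck's top, 86 mm above the sideboard; the deck covers y 190 to 530 mm of the shelf. The iron stand and pot on it begin at y 255 mm and rise to 275 mm above the sideboard
- row_start (a point): point on the tray surface, on its long centre line, where the centre of the first slice belongs (65 mm from the tray's middle towards the pot; the free edge of the fully open panel stays 52 mm from it). Axes as the shelf's: the row runs from here along -y, away from the pot
- panel (a joint): the sliding panel, a clear pane in a dark wooden frame 198 x 386 x 8 mm on the bay walls, its top 65 mm above the sideboard. m: 0 = shut over the whole bay, 0.31 = fully open, slid along the shelf's +y into the pocket under the deck. About 1.5 N of friction; stays where it is left
- panel_grip (a point): middle of the dark grip bar on the panel near its free edge, moves with it. The bar is 80 mm long across the shelf (x), 14 mm thick (y), 26 mm high: from 13 mm below this point (panel's top) to 13 mm above. At y -175 mm of the shelf when shut, y 135 mm when fully open, 55 mm short of the deck
- board: bread board 270 x 300 x 12 mm lying flat on the sideboard, fixed, origin at the centre of its underside; the slices start on it, flat and apart
- pot: bystander: red fondue pot, 176 mm wide, 95 mm high, loose on the cast-iron stand on the deck (burner with regulator knob below it); origin at the centre of its underside
- forks: bystander: six fondue forks in a dark silicone sleeve, lying on the sideboard, 92 x 240 x 16 mm, origin under its middle, forks point along its y
- saucer: bystander: white porcelain saucer, 144 mm wide, 18 mm high, origin at the centre of its underside
- slice1: crispbread slice, brown and rigid, 52 mm (its x) x 64 mm (its y) x 9 mm, 16 to 26 g, both faces alike; origin at its middle (4.5 mm above its underside). Four to six of the six slices are present
- slice2: crispbread slice, brown and rigid, 52 mm (its x) x 64 mm (its y) x 9 mm, 16 to 26 g, both faces alike; origin at its middle (4.5 mm above its underside). Four to six of the six slices are present
- slice3: crispbread slice, brown and rigid, 52 mm (its x) x 64 mm (its y) x 9 mm, 16 to 26 g, both faces alike; origin at its middle (4.5 mm above its underside). Four to six of the six slices are present
- slice4: crispbread slice, brown and rigid, 52 mm (its x) x 64 mm (its y) x 9 mm, 16 to 26 g, both faces alike; origin at its middle (4.5 mm above its underside). Four to six of the six slices are present
- slice5: crispbread slice, brown and rigid, 52 mm (its x) x 64 mm (its y) x 9 mm, 16 to 26 g, both faces alike; origin at its middle (4.5 mm above its underside). Four to six of the six slices are present
- slice6: crispbread slice, brown and rigid, 52 mm (its x) x 64 mm (its y) x 9 mm, 16 to 26 g, both faces alike; origin at its middle (4.5 mm above its underside). Four to six of the six slices are present
Mind the look-alikes: they are no part of the job. Leave any black or turquoise look-alike of the slice3 alone.

How it is judged:
By the outcome, as a careful person would: the job done as asked, in the order asked, and still so for the second after the job is handed in, with the robot touching nothing.
Of slice1, slice2, slice3, slice4, slice5, slice6 only 4 to 6 are there at a start; the rules pass over those that are not, and their reading is None.
At some moment in a run one of slice1, slice2, slice3, slice4, slice5, slice6 may be knocked a few centimetres aside while the robot is not near it.
Once in a run the grip may slacken for a moment while it holds something.
It also fails if it takes over 210 s, if anything falls off the work surface, if the arm or the gripper's body presses on something with over 40 N, if the wrist force passes 120 N, or if a joint passes its speed limit or range.

## Working session

There is one attempt and no reset: what is moved stays moved. The work goes in short steps, Python scripts to look and compute and a shell command to move; the robot and the scene stay as the last step left them, time stands still between calls to the robot, and variables do not carry over. Pictures are saved under pics/ and viewed, at most 14 in all, crops included, and the job is handed in when it is done.

```bash
mkdir -p pics; ls
python3 - <<'E'
from workcell import arm
import cv2,numpy as np
s=arm.get_state();print(s['clock'],s['ee_pos'],s['ee_rot'],s['width'])
for n in('scene','top'):
    cv2.imwrite(f'pics/{n}0.png',arm.grab_frame(n)[:,:,::-1]);m=arm.camera_model(n);print(n,{k:np.round(v,4).tolist() for k,v in m.items()})
E
```

```text
pics
0.0 [0.17690969 0.62490071 0.24931988] [-4.31960916e-01 -3.11160583e+00  2.87703774e-03] 0.08562906799753237
scene {'fx': 479.7181, 'fy': 479.7181, 'cx': 272.4915, 'cy': 218.0188, 'rvec': [1.4975, 1.8097, -0.9475], 'tvec': [0.0095, -0.2042, 1.8163]}
top {'fx': 393.0989, 'fy': 393.0989, 'cx': 281.1052, 'cy': 204.7505, 'rvec': [2.1741, -2.1218, 0.1638], 'tvec': [0.0921, 0.5597, 1.1838]}
```

View pics/top0.png

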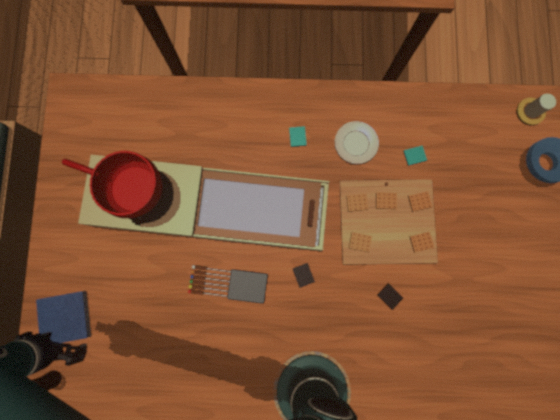

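View pics/scene0.png

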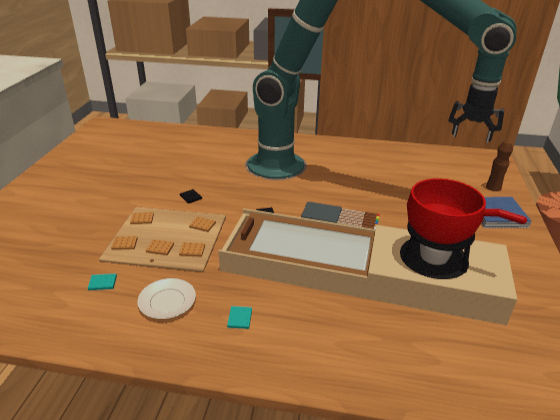

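The top view shows five brown slices on the board, at (357,203), (386,201), (420,202), (360,242) and (421,242). The look-alikes lie off the board: black at (304,275) and (390,297), turquoise at (298,136) and (415,156). The panel is shut, with its grip bar at (312,213), and the pot is at (125,185). The brown ones on the board fit the description. I'll confirm them in an enlarged crop and measure.

```bash
cat > h.py <<'E'
from workcell import arm
import cv2,numpy as np
from scipy.spatial.transform import Rotation as Ro
def p2w(m,px,z):
    px=np.atleast_2d(np.array(px,float)); R=Ro.from_rotvec(m['rvec']).as_matrix(); t=np.array(m['tvec'])
    d=np.c_[(px[:,0]-m['cx'])/m['fx'],(px[:,1]-m['cy'])/m['fy'],np.ones(len(px))]@R
    c=-R.T@t; return c+d*((z-c[2])/d[:,2])[:,None]
def w2p(m,P):
    P=np.atleast_2d(np.array(P,float));K=np.array([[m['fx'],0,m['cx']],[0,m['fy'],m['cy']],[0,0,1.]])
    return cv2.projectPoints(P,np.array(m['rvec'],float),np.array(m['tvec'],float),K,None)[0][:,0]
def blobs(mask,m,z,amin,amax):
    out=[]
    for c in cv2.findContours(mask.astype(np.uint8),cv2.RETR_EXTERNAL,cv2.CHAIN_APPROX_NONE)[0]:
        if amin<cv2.contourArea(c)<amax:
            w=p2w(m,c[:,0,:],z)[:,:2].astype(np.float32)*1000
            (x,y),(a,b),ang=cv2.minAreaRect(w)
            if a<b: a,b,ang=b,a,ang+90
            out.append((x,y,a,b,(ang+90)%180-90,*c[:,0].mean(0)))
    return out   # x,y mm, long, short, direction of long side deg, pixel
E
python3 - <<'E'
from h import *
im=cv2.imread('pics/top0.png');m=arm.camera_model('top')
cv2.imwrite('pics/top0c.png',cv2.resize(im[140:320,185:445],None,fx=3,fy=3,interpolation=cv2.INTER_CUBIC))
hsv=cv2.cvtColor(im,cv2.COLOR_BGR2HSV)
for p in [(357,203),(386,201),(420,202),(360,242),(421,242),(390,225),(350,260),(330,210),(312,213),(250,210),(100,215),(199,220),(400,330)]: print(p,hsv[p[1]-1:p[1]+2,p[0]-1:p[0]+2].reshape(-1,3).mean(0).round(), p2w(m,p,0.02).round(3))
E
```

```text
(357, 203) [ 14. 147. 162.] [[ 0.572 -0.135  0.02 ]]
(386, 201) [ 13. 155. 162.] [[ 0.581 -0.227  0.02 ]]
(420, 202) [ 13. 161. 160.] [[ 0.58  -0.336  0.02 ]]
(360, 242) [ 15. 146. 163.] [[ 0.449 -0.144  0.02 ]]
(421, 242) [ 13. 159. 159.] [[ 0.453 -0.335  0.02 ]]
(390, 225) [ 15. 132. 165.] [[ 0.504 -0.239  0.02 ]]
(350, 260) [ 13. 136. 164.] [[ 0.392 -0.113  0.02 ]]
(330, 210) [ 11. 159. 149.] [[ 0.547 -0.049  0.02 ]]
(312, 213) [ 11. 142.  96.] [[0.536 0.007 0.02 ]]
(250, 210) [150.   7. 154.] [[0.541 0.203 0.02 ]]
(100, 215) [ 24.  87. 164.] [[0.514 0.674 0.02 ]]
(199, 220) [ 60.  29. 135.] [[0.505 0.363 0.02 ]]
(400, 330) [ 11. 166. 145.] [[ 0.185 -0.264  0.02 ]]
```

View pics/top0c.png

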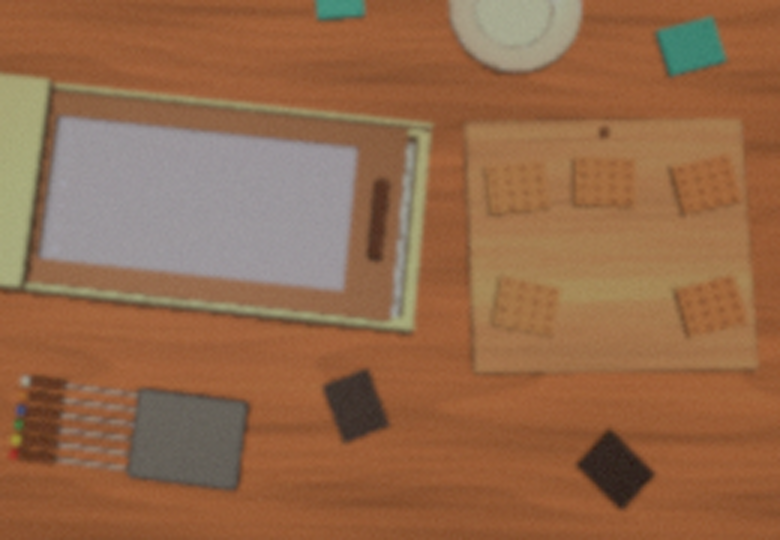

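The crop confirms five brown grooved slices on the board. The black and turquoise ones are all off it. Next I fit the shelf pose.

```bash
cat >> h.py <<'E'
def fitpoly(ch,m,polys_in,polys_out,z0,x0,rng,up=4):
    """maximise mean(ch inside)-mean(ch in polys_out minus in); polys in local (x,y,z) m; pose x,y,yaw"""
    from scipy.optimize import minimize
    ch=cv2.GaussianBlur(ch.astype(np.float32),(0,0),0.7)
    big=cv2.resize(ch,None,fx=up,fy=up,interpolation=cv2.INTER_LINEAR)
    def draw(polys,p):
        M=np.zeros(big.shape,np.uint8);c,s=np.cos(p[2]),np.sin(p[2])
        for P in polys:
            P=np.array(P,float);W=np.c_[p[0]+c*P[:,0]-s*P[:,1],p[1]+s*P[:,0]+c*P[:,1],P[:,2]+z0]
            px=(w2p(m,W)+.5)*up-.5
            cv2.fillPoly(M,[np.round(px*16).astype(np.int32)],1,shift=4)
        return M>0
    def f(v):
        p=np.array(x0)+v*np.array(rng); I=draw(polys_in,p);O=draw(polys_out,p)&~I
        return -(cv2.mean(big,I.astype(np.uint8))[0]-cv2.mean(big,O.astype(np.uint8))[0])
    best=min((minimize(f,np.array(s),method='Nelder-Mead',options=dict(initial_simplex=np.array(s)+np.vstack([np.zeros(3),.5*np.eye(3)]),xatol=.01,fatol=1e-4)) for s in [(0,0,0),(.4,.4,.3),(-.4,-.4,-.3)]),key=lambda r:r.fun)
    return np.array(x0)+best.x*np.array(rng),-best.fun
E
cat > shelf.py <<'E'
from h import *
im=cv2.imread('pics/top0.png');m=arm.camera_model('top')
hsv=cv2.cvtColor(im,cv2.COLOR_BGR2HSV).astype(float)
ch=((hsv[...,0]>18)&(hsv[...,0]<36)&(hsv[...,2]>110)&(hsv[...,1]>35)).astype(float)*100
def rect(x1,x2,y1,y2,z): return [(x1,y1,z),(x2,y1,z),(x2,y2,z),(x1,y2,z)]
ins=[rect(.100,.106,-.202,.19,.07),rect(-.106,-.100,-.202,.19,.07),rect(-.106,.106,.19,.26,.086),rect(-.106,-.095,.26,.53,.086),rect(.095,.106,.26,.33,.086),rect(-.106,.106,.50,.53,.086)]
outs=[rect(-.114,.114,-.21,.19,.07),rect(-.114,.114,.183,.538,.086)]
A=p2w(m,[(329.3,181.5),(322.5,250)],.07)
print(A.round(4))
mid=A.mean(0)[:2];d=(A[0]-A[1])[:2];yaw=np.arctan2(d[1],d[0]);g=mid+.202*np.array([-np.sin(yaw),np.cos(yaw)])
print(g,yaw)
p,s=fitpoly(ch,m,ins,outs,0,[*g,yaw],[.01,.01,.03]);print('shelf',p.round(4),s)
np.save('shelf.npy',p)
# bar
c,s=np.cos(p[2]),np.sin(p[2])
k=((hsv[...,0]<20)&(hsv[...,2]<112)).astype(np.uint8); k[:, :300]=0;k[:,322:]=0;k[:190]=0;k[240:]=0
for b in blobs(k,m,.091,10,800):
    v=np.array(b[:2])/1000-p[:2];print('bar',np.round(b,1),'shelf xy',c*v[0]+s*v[1],-s*v[0]+c*v[1])
E
python3 shelf.py
```

```text
[[ 0.6288 -0.0403  0.07  ]
 [ 0.4193 -0.0212  0.07  ]]
[0.54239227 0.17040146] -0.09102543146000192
shelf [ 0.5421  0.1701 -0.0832] 71.7570462178438
bar [527.4  17.1  79.3  16.5  -4.6 310.6 213. ] shelf xy -0.0020042922221196954 -0.1536898586493064
```

```bash
cat >> h.py <<'E'
SH=lambda: np.load('shelf.npy')
def sh2w(x,y):
    p=SH();c,s=np.cos(p[2]),np.sin(p[2]);return np.array([p[0]+c*x-s*y,p[1]+s*x+c*y])
def go(x,y,z,cl,tilt=0.):
    """cl: deg world direction of tool y. tilt deg: turn about the closing axis, so tool's back leans to shelf -y when cl=shelf x. prints travel(mm), twist"""
    s=arm.get_state();R0=Ro.from_rotvec(s['ee_rot'])
    best=None
    for a in (cl,cl+180):
        yv=np.array([np.cos(np.radians(a)),np.sin(np.radians(a)),0]);zv=np.array([0,0,-1.]);xv=np.cross(yv,zv)
        yc=np.array([np.cos(np.radians(cl)),np.sin(np.radians(cl)),0])
        R=Ro.from_rotvec(yc*np.radians(tilt))*Ro.from_matrix(np.c_[xv,yv,zv])
        tw=(R0.inv()*R).as_rotvec()
        q7=s['q'][6]
        if best is None or np.linalg.norm(tw)<np.linalg.norm(best): best=tw
    tr=R0.inv().apply(np.array([x,y,z])-s['ee_pos'])*1000
    print('travel',tr.round(1).tolist(),'twist',best.round(3).tolist(),'rows>=',round(max(np.linalg.norm(tr)/50,np.linalg.norm(np.degrees(best))/8.59),1),'q7',round(s['q'][6],2),'t',round(s['clock'],1))
E
python3 - <<'E'
from h import *
print(arm.nose_length)
go(.5274,.0171,.16,90-4.8)
E
```

```text
0.019
travel [-502.8, -489.3, 90.3] twist [-0.002, -0.0, -0.192] rows>= 14.1 q7 -0.06 t 0.1
```

```bash
python3 -m jog '{"gripper":[0.5,0.5,0.5,0.5,0.5],"travel":[[-34,-33,0],[-68,-66,0],[-102,-99,0],[-136,-132,0],[-168,-163,0]],"twist":[[0,0,0],[0,0,0],[0,0,0],[0,0,0],[0,0,0]]}' 40
python3 -m jog '{"gripper":[0.5,0.5,0.5,0.5,0.5],"travel":[[-34,-33,0],[-68,-66,0],[-102,-99,0],[-136,-132,0],[-168,-163,0]],"twist":[[0,0,0],[0,0,0],[0,0,0],[0,0,0],[0,0,0]]}'
python3 -m jog '{"gripper":[0.5,0.5,0.5,0.5,0.5],"travel":[[-34,-33,18],[-68,-66,36],[-102,-99,54],[-136,-132,72],[-168,-163,90]],"twist":[[0,0,-0.06],[0,0,-0.12],[0,0,-0.19],[0,0,-0.19],[0,0,-0.19]]}'
python3 - <<'E'
from h import *
print(arm.camera_model('wrist'))
cv2.imwrite('pics/w1.png',arm.grab_frame('wrist')[:,:,::-1])
go(.5274,.0171,.09,90-4.8)
E
```

```text
clock: 0.6
ee_pos: [0.2951, 0.4206, 0.25]
ee_rot: [-0.433, -3.112, 0.001]
contact_force: [1.1, 0.2, -0.4]
width: 0.0427
grip_force: 0.0
clock: 1.1
ee_pos: [0.4121, 0.2181, 0.2503]
ee_rot: [0.433, 3.112, 0.0]
contact_force: [1.0, 0.3, 0.3]
width: 0.0427
grip_force: 0.0
clock: 1.6
ee_pos: [0.5291, 0.0166, 0.1599]
ee_rot: [0.134, 3.138, 0.0]
contact_force: [1.2, 0.9, 0.6]
width: 0.0427
grip_force: 0.0
{'fx': 325.19226210127806, 'fy': 325.19226210127806, 'cx': 280.57726682514243, 'cy': 204.9631535557361, 'rvec': array([-2.16476187, -1.9837547 , -0.26375316]), 'tvec': array([-0.06334961, -0.51811785,  0.15492438])}
travel [4.3, 9.3, 67.4] twist [-0.006, 0.0, -0.011] rows>= 1.4 q7 1.54 t 1.6
```

View pics/w1.png

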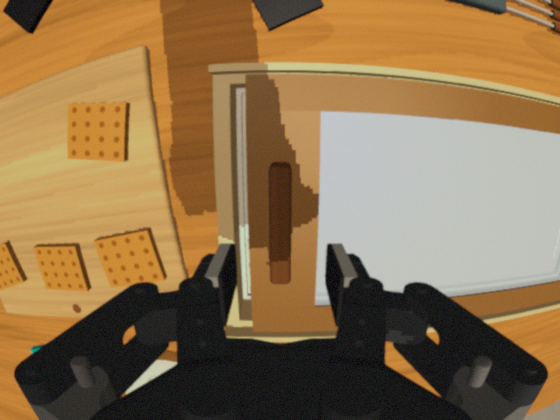

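The wrist view shows the bar from (281,163) to (281,283), between the fingers at (215,275) and (342,275). I'll turn these pixels into positions.

```bash
cat >> h.py <<'E'
def fw(m,px,z):
    px=np.atleast_2d(np.array(px,float));R=Ro.from_rotvec(m['rvec']).as_matrix();t=np.array(m['tvec'])
    u=(px-[m['cx'],m['cy']])/m['fx'];th=np.linalg.norm(u,axis=1)+1e-9
    d=np.c_[u*(np.sin(th)/th)[:,None],np.cos(th)]@R;c=-R.T@t
    return c+d*((z-c[2])/d[:,2])[:,None]
def w2f(m,P):
    R=Ro.from_rotvec(m['rvec']).as_matrix();d=np.atleast_2d(P)@R.T+np.array(m['tvec'])
    r=np.linalg.norm(d[:,:2],axis=1);th=np.arctan2(r,d[:,2]);return d[:,:2]/r[:,None]*(th*m['fx'])[:,None]+[m['cx'],m['cy']]
def w2s(P):
    p=SH();c,s=np.cos(p[2]),np.sin(p[2]);v=np.atleast_2d(P)[:,:2]-p[:2];return np.c_[c*v[:,0]+s*v[:,1],-s*v[:,0]+c*v[:,1]]
E
python3 - <<'E'
from h import *
m=arm.camera_model('wrist');s=arm.get_state();print(s['ee_pos'],s['q'].round(2))
print('bar',fw(m,[(281,163),(281,283)],.091))
print('wall outer corner',fw(m,[(211,68)],.07),sh2w(-.106,-.202),sh2w(.106,-.202), fw(m,[(222,335)],.07))
go(.5274,.0171,.09,90-4.8)
E
```

```text
[0.5307979  0.00784892 0.15742217] [-0.33  0.4   0.31  1.99 -0.16  0.78  1.54]
bar [[0.49120742 0.01225357 0.091     ]
 [0.57028623 0.00462681 0.091     ]]
wall outer corner [[ 0.4260816 -0.0273616  0.07     ]] [ 0.41971965 -0.02241479] [ 0.63098612 -0.04003528] [[ 0.62753171 -0.04945828  0.07      ]]
travel [4.3, 9.3, 67.4] twist [-0.006, 0.0, -0.011] rows>= 1.4 q7 1.54 t 1.6
```

```bash
python3 -m jog '{"gripper":[0.5,0.5,0.5,0.5],"travel":[[4,9.5,0],[4,9.5,35],[4,9.5,67],[4,9.5,67]],"twist":[[0,0,-0.011],[0,0,-0.011],[0,0,-0.011],[0,0,-0.011]]}'
python3 -m jog '{"gripper":[1,1,1,1],"travel":[[0,0,0],[0,0,0],[0,0,0],[0,0,0]],"twist":[[0,0,0],[0,0,0],[0,0,0],[0,0,0]]}' 40
python3 - <<'E'
from h import *
s=arm.get_state();print(w2s(s['ee_pos']),s['q'].round(2))
go(*sh2w(-0.002,.135),.09,90-4.77)
E
```

```text
clock: 2.05
ee_pos: [0.5218, 0.0292, 0.0903]
ee_rot: [-0.114, -3.131, 0.001]
contact_force: [-0.4, -0.0, 0.3]
width: 0.0425
grip_force: 0.0
clock: 2.45
ee_pos: [0.5256, 0.0282, 0.095]
ee_rot: [0.118, 3.138, 0.001]
contact_force: [-4.4, -0.9, 7.3]
width: 0.0129
grip_force: 43.7
[[-0.0047014  -0.14272171]] [-0.33  0.49  0.26  2.03 -0.21  0.65  1.56]
travel [-4.9, 277.7, 5.3] twist [0.001, 0.001, 0.008] rows>= 5.6 q7 1.56 t 2.5
```

```bash
python3 -m jog '{"gripper":[1,1,1,1,1],"travel":[[0,30,0],[0,60,0],[0,90,0],[0,120,0],[0,150,0]],"twist":[[0,0,0],[0,0,0],[0,0,0],[0,0,0],[0,0,0]]}' 40
python3 -m jog '{"gripper":[1,1,1,1,1],"travel":[[0,30,0],[0,60,0],[0,90,0],[0,115,0],[0,118,0]],"twist":[[0,0,0],[0,0,0],[0,0,0],[0,0,0],[0,0,0]]}' 40
python3 -m jog '{"gripper":[1,1,1,1,1],"travel":[[0,2,0],[0,4,0],[0,6,0],[0,8,0],[0,10,0]],"twist":[[0,0,0],[0,0,0],[0,0,0],[0,0,0],[0,0,0]]}' 40
python3 - <<'E'
from h import *
s=arm.get_state();print(w2s(s['ee_pos']),s['q'].round(2),s['ee_pos'],s['contact_force'])
E
```

```text
clock: 2.95
ee_pos: [0.5381, 0.1785, 0.095]
ee_rot: [0.119, 3.135, 0.001]
contact_force: [2.4, -2.8, 1.1]
width: 0.0129
grip_force: 43.0
clock: 3.45
ee_pos: [0.5483, 0.3001, 0.0951]
ee_rot: [0.112, 3.131, 0.008]
contact_force: [5.8, 0.9, -1.0]
width: 0.0126
grip_force: 42.9
clock: 3.95
ee_pos: [0.5488, 0.3048, 0.0951]
ee_rot: [0.12, 3.134, 0.002]
contact_force: [5.0, -2.8, 0.5]
width: 0.0126
grip_force: 43.0
[[-0.00460741  0.13478687]] [-0.75  0.62  0.25  1.78 -0.21  0.76  1.11] [0.54875363 0.30477947 0.09505967] [ 5.02350798 -2.80368536  0.50744477]
```

```bash
python3 -m jog '{"gripper":[1,1,1,1],"travel":[[0,3,0],[0,6,0],[0,6,0],[0,6,0]],"twist":[[0,0,0],[0,0,0],[0,0,0],[0,0,0]]}' 40
python3 - <<'E'
from h import *
s=arm.get_state();print(w2s(s['ee_pos']))
E
```

```text
clock: 4.35
ee_pos: [0.5489, 0.3058, 0.0951]
ee_rot: [0.124, 3.137, -0.008]
contact_force: [1.2, -12.3, 7.0]
width: 0.0131
grip_force: 43.8
[[-0.00453456  0.13583354]]
```

```bash
python3 -m jog '{"gripper":[1,0.5,0.5,0.5,0.5],"travel":[[0,-6,0],[0,-6,0],[0,-6,0],[0,-6,-30],[0,-6,-70]],"twist":[[0,0,0],[0,0,0],[0,0,0],[0,0,0],[0,0,0]]}' 40
python3 -m jog '{"gripper":[0.3,0.3,0.3,0.3,0.3],"travel":[[0,-30,-40],[0,-80,-80],[0,-130,-80],[0,-180,-80],[0,-230,-80]],"twist":[[0,0,0],[0,0,-0.1],[0,0,-0.2],[0,0,-0.3],[0,0,-0.4]]}'
python3 - <<'E'
from h import *
s=arm.get_state();print(s['ee_pos'],s['q'].round(2))
go(.50,-.235,.25,0);go(.50,-.235,.25,0.1)
E
```

```text
clock: 4.85
ee_pos: [0.5437, 0.3056, 0.1621]
ee_rot: [-0.115, -3.134, 0.004]
contact_force: [1.2, 0.1, 0.3]
width: 0.0428
grip_force: 0.0
clock: 5.35
ee_pos: [0.5291, 0.0869, 0.2444]
ee_rot: [-0.519, 3.097, 0.002]
contact_force: [1.4, -0.7, 0.2]
width: 0.0594
grip_force: 0.0
[0.52911528 0.08690394 0.24436198] [-0.47  0.28  0.29  1.91 -0.1   0.97  1.77]
travel [132.4, -294.9, -6.0] twist [-0.0, 0.002, -1.239] rows>= 8.3 q7 1.77 t 5.3
travel [132.4, -294.9, -6.0] twist [-0.0, 0.002, -1.241] rows>= 8.3 q7 1.77 t 5.3
```

```bash
sed -i "s/if best is None or np.linalg.norm(tw)<np.linalg.norm(best): best=tw/if best is None or abs(q7-tw[2])<abs(q7-best[2]): best=tw/" h.py
python3 -m jog '{"gripper":[0.3,0.3,0.3,0.3,0.3],"travel":[[20,-44,0],[40,-88,0],[60,-132,0],[80,-176,0],[98,-220,0]],"twist":[[0,0,0.14],[0,0,0.28],[0,0,0.42],[0,0,0.56],[0,0,0.7]]}'
python3 - <<'E'
from h import *
go(.50,-.235,.25,0)
E
```

```text
clock: 5.85
ee_pos: [0.5066, -0.153, 0.2438]
ee_rot: [0.591, 3.085, 0.002]
contact_force: [0.2, -0.1, -0.2]
width: 0.0598
grip_force: 0.0
travel [-24.1, -78.6, -6.3] twist [0.001, -0.001, 1.192] rows>= 8.0 q7 1.59 t 5.8
```

```bash
python3 -m jog '{"gripper":[0.3,0.3,0.3,0.3,0.3],"travel":[[-5,-16,0],[-10,-32,0],[-16,-50,-4],[-22,-70,-6],[-24,-79,-6]],"twist":[[0,0,0.14],[0,0,0.28],[0,0,0.42],[0,0,0.56],[0,0,0.7]]}'
python3 -m jog '{"gripper":[0.3,0.3,0.3,0.3,0.3],"travel":[[0,0,0],[0,0,0],[0,0,0],[0,0,0],[0,0,0]],"twist":[[0,0,0.14],[0,0,0.28],[0,0,0.42],[0,0,0.49],[0,0,0.49]]}'
python3 - <<'E'
from h import *
import pickle
s=arm.get_state();m=arm.camera_model('wrist');im=arm.grab_frame('wrist')[:,:,::-1]
cv2.imwrite('pics/w2.png',im);pickle.dump(m,open('w2.pkl','wb'))
print(s['ee_pos'],s['ee_rot'],s['q'].round(2),np.abs(s['joint_velocities']).max())
cv2.imwrite('pics/top1.png',arm.grab_frame('top')[:,:,::-1])
E
```

```text
clock: 6.35
ee_pos: [0.5005, -0.2356, 0.2499]
ee_rot: [1.616, 2.693, 0.0]
contact_force: [0.4, 0.2, -0.2]
width: 0.0596
grip_force: 0.0
clock: 6.85
ee_pos: [0.5008, -0.2334, 0.2493]
ee_rot: [-2.212, -2.23, -0.0]
contact_force: [0.2, -0.1, 0.2]
width: 0.0596
grip_force: 0.0
[ 0.50084951 -0.23342237  0.24932445] [-2.21206923e+00 -2.22951439e+00 -2.90717916e-04] [-0.26  0.37  0.81  1.88 -0.31  1.02  0.68] 0.05752862780360487
```

View pics/w2.png

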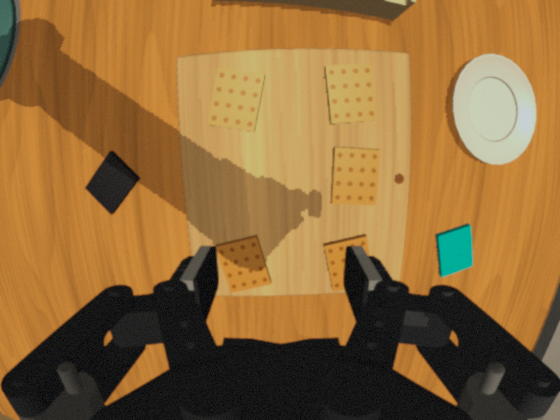

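The wrist view shows the five slices at (238,100), (351,94), (356,176), (245,263) and (347,262). The black look-alike is at (112,183), the turquoise one at (455,250).

```bash
cat >> h.py <<'E'
def rectify(im,m,c,half,z,res=.0005):
    n=int(2*half/res);k=(np.arange(n)+.5)*res-half
    X,Y=np.meshgrid(c[0]+k,c[1]-k)   # col=+x, row=-y
    q=w2f(m,np.c_[X.ravel(),Y.ravel(),np.full(X.size,z)]).astype(np.float32).reshape(n,n,2)
    return cv2.remap(im,q[...,0],q[...,1],cv2.INTER_LINEAR)
def rectfit(ch,c,half,x0,res=.0005,w=.052,l=.064,band=.006,rng=(.006,.006,.12)):
    """slice pose in rectified channel; yaw = dir of long side minus 90deg (slice y)"""
    from scipy.optimize import minimize
    ch=cv2.GaussianBlur(ch.astype(np.float32),(0,0),2)
    def draw(p,e):
        a=np.array([(-1,-1),(1,-1),(1,1),(-1,1)])*[w/2+e,l/2+e];cs,sn=np.cos(p[2]),np.sin(p[2])
        W=a@np.array([[cs,sn],[-sn,cs]])+p[:2]
        px=np.c_[(W[:,0]-c[0]+half)/res-.5,(c[1]+half-W[:,1])/res-.5]
        M=np.zeros(ch.shape,np.uint8);cv2.fillPoly(M,[np.round(px*16).astype(np.int32)],1,shift=4);return M
    def f(v):
        p=np.array(x0)+v*np.array(rng);I=draw(p,0);O=draw(p,band)-I;J=I-draw(p,-band)
        return -(cv2.mean(ch,J)[0]-cv2.mean(ch,O)[0])
    S=[(0,0,0),(.7,.5,.8),(-.7,-.5,-.8),(.7,-.5,.8),(-.7,.5,-.8),(0,0,1.5),(0,0,-1.5)]
    b=min((minimize(f,np.array(s),method='Nelder-Mead',options=dict(initial_simplex=np.array(s)+np.vstack([np.zeros(3),.6*np.eye(3)]),xatol=.01,fatol=1e-3)) for s in S),key=lambda r:r.fun)
    p=np.array(x0)+b.x*np.array(rng);return p,-b.fun,draw(p,0)
def chans(rc):
    lab=cv2.cvtColor(rc,cv2.COLOR_BGR2LAB).astype(np.float32);h=cv2.cvtColor(rc,cv2.COLOR_BGR2HSV).astype(np.float32)
    return dict(a=lab[...,1],S=h[...,1],H=-h[...,0])
E
python3 - <<'E'
from h import *
import pickle
m=pickle.load(open('w2.pkl','rb'));im=cv2.imread('pics/w2.png')
C=(.505,-.245);H=.15
rc=rectify(im,m,C,H,.021);ov=rc.copy();CH=chans(rc)
for px in [(238,100),(351,94),(356,176),(245,263),(347,262)]:
    w=fw(m,px,.021)[0]
    for k in CH:
        p,s,M=rectfit(CH[k],C,H,[w[0],w[1],0],rng=(.006,.006,.15));print(px,k,p.round(4),round(s,1))
        cv2.drawContours(ov,cv2.findContours(M,0,2)[0],-1,dict(a=(0,0,255),S=(255,0,0),H=(0,255,0))[k],1)
cv2.imwrite('pics/r2.png',ov)
E
```

```text
(238, 100) a [ 0.4474 -0.1487 -0.0333] 1.0
(238, 100) S [ 0.4525 -0.1446 -0.2188] 7.6
(238, 100) H [ 0.4473 -0.1488 -0.0463] 0.4
(351, 94) a [ 0.5477 -0.0772 -1.0457] 1.5
(351, 94) S [ 0.5743 -0.1384  0.1806] 5.2
(351, 94) H [ 0.5963 -0.1199 -1.5439] 1.1
(356, 176) a [ 0.5837 -0.2308  0.0672] 2.7
(356, 176) S [ 0.5837 -0.2278 -0.0099] 23.8
(356, 176) H [ 0.582  -0.2336  0.014 ] 0.4
(245, 263) a [ 0.456  -0.337   0.2725] 8.2
(245, 263) S [ 0.4558 -0.3364  0.2811] 45.8
(245, 263) H [ 0.4479 -0.34   -0.0525] 14.9
(347, 262) a [ 0.5849 -0.3336  0.244 ] 4.5
(347, 262) S [ 0.5843 -0.3332  0.2453] 26.8
(347, 262) H [ 0.5897 -0.3321  0.2758] 2.4
```

View pics/r2.png

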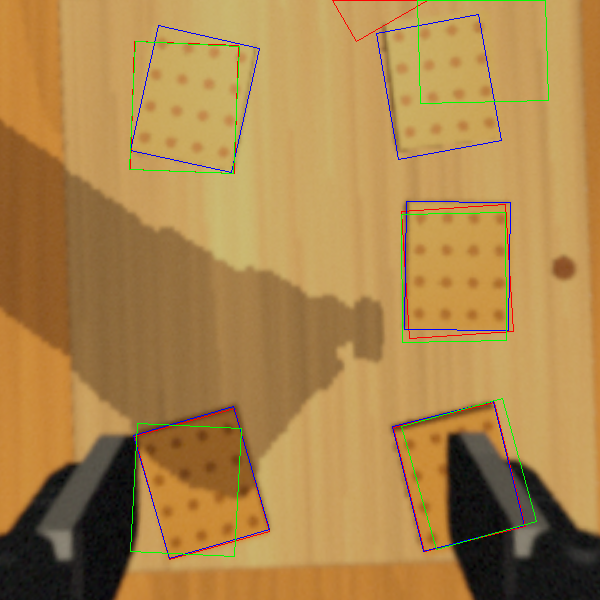

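The S-channel fits (blue) sit on the slices; the finger covers only part of the one at (347,262). I'll start with the slice at (356,176).

Run:
```python
from h import *
go(.583,-.2285,.05,0)
```

```text
travel [4.4, 82.3, 199.4] twist [-0.0, -0.001, 0.009] rows>= 4.3 q7 0.69 t 7.0
```

```bash
python3 -m jog '{"gripper":[0.2,0.2,0.2,0.2,0.2],"travel":[[2,40,30],[4,82,70],[4.4,82.3,115],[4.4,82.3,160],[4.4,82.3,199]],"twist":[[0,0,0.009],[0,0,0.009],[0,0,0.009],[0,0,0.009],[0,0,0.009]]}'
python3 -m jog '{"gripper":[0.2,0.2,0.2],"travel":[[0,0,5],[0,0,16],[0,0,16]],"twist":[[0,0,0],[0,0,0],[0,0,0]]}'
python3 -c "
from h import *
s=arm.get_state();print(s['ee_pos'],s['ee_rot'],s['contact_force'],s['width'],s['q'].round(2))"
```

```text
clock: 7.45
ee_pos: [0.5824, -0.2287, 0.0476]
ee_rot: [-2.22, -2.219, 0.001]
contact_force: [0.6, 1.0, -0.0]
width: 0.0685
grip_force: 0.0
clock: 7.75
ee_pos: [0.5833, -0.23, 0.0351]
ee_rot: [2.224, 2.218, 0.001]
contact_force: [0.1, 0.6, 0.8]
width: 0.0682
grip_force: 0.0
[ 0.58329473 -0.22997711  0.03514215] [2.22380498e+00 2.21805139e+00 1.02011006e-03] [0.07638358 0.55962715 0.79897853] 0.06823699537723568 [-0.1   0.78  0.58  1.81 -0.61  0.74  0.82]
```

```bash
python3 -m jog '{"gripper":[0.33,0.33,0.33,0.33,0.33],"travel":[[0,0,2],[0,0,4],[0,0,5],[0,0,6],[0,0,6]],"twist":[[0,0,0],[0,0,0],[0,0,0],[0,0,0],[0,0,0]]}'
python3 -m jog '{"gripper":[0.33,0.33,0.33,0.33],"travel":[[0,0,1],[0,0,2],[0,0,3],[0,0,3]],"twist":[[0,0,0],[0,0,0],[0,0,0],[0,0,0]]}'
```

```text
clock: 8.25
ee_pos: [0.5829, -0.2297, 0.0287]
ee_rot: [2.225, 2.218, 0.0]
contact_force: [0.6, -0.3, -0.4]
width: 0.0575
grip_force: 0.0
clock: 8.65
ee_pos: [0.5829, -0.2298, 0.0266]
ee_rot: [-2.224, -2.218, -0.001]
contact_force: [-2.7, 1.6, 9.5]
width: 0.0574
grip_force: 4.9
```

```bash
python3 -m jog '{"gripper":[0.33,0.33,1,1,1],"travel":[[0,0,-2.5],[0,0,-2.5],[0,0,-2.5],[0,0,-2.5],[0,0,-2.5]],"twist":[[0,0,0],[0,0,0],[0,0,0],[0,0,0],[0,0,0]]}' 30
python3 -m jog '{"gripper":[1,1,1,1,1],"travel":[[0,0,0],[0,0,-10],[0,0,-50],[0,0,-90],[0,0,-90]],"twist":[[0,0,0],[0,0,0],[0,0,0],[0,0,0],[0,0,0]]}' 30
python3 - <<'E'
from h import *
s=arm.get_state();print(s['ee_pos'])
cl=np.degrees(SH()[2]);print(cl)
go(*sh2w(0,.065),.118,cl)
E
```

```text
clock: 9.15
ee_pos: [0.583, -0.2299, 0.0283]
ee_rot: [2.225, 2.218, 0.0]
contact_force: [0.0, 0.7, 4.3]
width: 0.0508
grip_force: 31.7
clock: 9.65
ee_pos: [0.5856, -0.2316, 0.1234]
ee_rot: [2.22, 2.212, 0.006]
contact_force: [0.0, -0.1, 0.2]
width: 0.051
grip_force: 31.6
[ 0.58557301 -0.23164164  0.12342716]
-4.7676685968633015
travel [466.4, -39.7, 3.7] twist [0.009, 0.003, 0.08] rows>= 9.4 q7 0.75 t 9.7
```

```bash
python3 -m jog '{"gripper":[1,1,1,1,1],"travel":[[46,-4,0],[92,-8,0],[138,-12,0],[184,-16,0],[230,-20,0]],"twist":[[0,0,0],[0,0,0],[0,0,0],[0,0,0],[0,0,0]]}' 30
python3 -m jog '{"gripper":[1,1,1,1,1],"travel":[[46,-4,0],[92,-8,0],[138,-12,0],[184,-16,0],[235,-20,0]],"twist":[[0.009,0,0.08],[0.009,0,0.08],[0.009,0,0.08],[0.009,0,0.08],[0.009,0,0.08]]}' 30
python3 -m jog '{"gripper":[1,1],"travel":[[0,0,0],[0,0,0]],"twist":[[0,0,0],[0,0,0]]}' 30
python3 - <<'E'
from h import *
import pickle
s=arm.get_state();m=arm.camera_model('wrist');im=arm.grab_frame('wrist')[:,:,::-1]
cv2.imwrite('pics/w3.png',im);pickle.dump(m,open('w3.pkl','wb'))
print(w2s(s['ee_pos']))
go(*sh2w(0,.065),.032,np.degrees(SH()[2]))
E
```

```text
clock: 10.15
ee_pos: [0.5627, 0.0021, 0.1178]
ee_rot: [-2.225, -2.217, 0.001]
contact_force: [0.5, 0.6, -0.2]
width: 0.0506
grip_force: 31.6
clock: 10.65
ee_pos: [0.5436, 0.2354, 0.1179]
ee_rot: [-2.308, -2.122, 0.011]
contact_force: [0.2, 0.3, -0.2]
width: 0.0507
grip_force: 31.6
clock: 10.85
ee_pos: [0.5434, 0.2357, 0.1174]
ee_rot: [-2.303, -2.127, 0.012]
contact_force: [-0.0, -2.3, -0.1]
width: 0.0512
grip_force: 31.6
[[-0.00419249  0.06551693]]
travel [1.5, 4.3, 85.6] twist [-0.009, 0.002, 0.001] rows>= 1.7 q7 -0.09 t 10.9
```

View pics/w3.png

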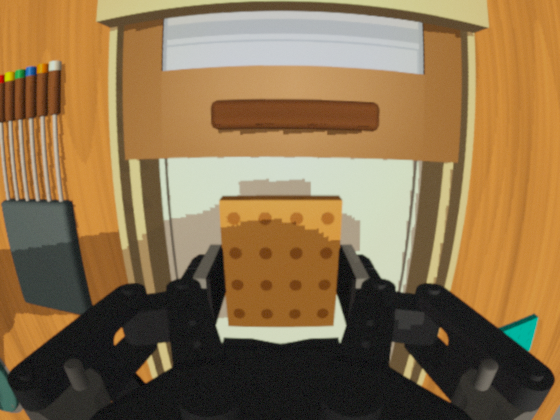

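The slice is held squarely, with its far edge at row 197 and near edge at row 327. It sits left of the bay's centre: the bar spans columns 211 to 378 and the guides' outer edges are near 112 and 474. I'll measure that.

Run:
```python
from h import *
import pickle
m=pickle.load(open('w3.pkl','rb'))
print('bar ends',w2s(fw(m,[(211,114),(379,117)],.091)))
print('bar edges y',w2s(fw(m,[(295,100),(295,130)],.091)), 'panel edge',w2s(fw(m,[(295,161)],.065)))
print('guides outer',w2s(fw(m,[(112,100),(474,100)],.07)), 'rim',w2s(fw(m,[(166,165),(416,165)],.022)))
print('deck edge',w2s(fw(m,[(290,24)],.086)))
for z in(.1104,): print('slice',w2s(fw(m,[(221,198),(341,198),(229,326),(335,326)],z)))
```

```text
bar ends [[-0.03708546  0.13510057]
 [ 0.04180371  0.13450432]]
bar edges y [[0.00196689 0.14108147]
 [0.00204815 0.12712526]] panel edge [[0.00308037 0.10924545]]
guides outer [[-0.10171078  0.14759765]
 [ 0.10846116  0.14988662]] rim [[-0.08699136  0.10176411]
 [ 0.09227831  0.1029314 ]]
deck edge [[-0.00028654  0.17917749]]
slice [[-0.0295313   0.09946558]
 [ 0.02111305  0.0997089 ]
 [-0.02987923  0.03396932]
 [ 0.02283614  0.03441119]]
```

Run:
```python
from h import *
p=SH();p[:2]=sh2w(.0026,0);np.save('shelf.npy',p);print(p)
go(*sh2w(0,.0635),.0325,np.degrees(p[2]))
```

```text
[ 0.54473322  0.16985993 -0.08321151]
travel [0.0, 6.9, 85.1] twist [-0.009, 0.002, 0.001] rows>= 1.7 q7 -0.09 t 10.9
```

```bash
python3 -m jog '{"gripper":[1,1,1,1,1],"travel":[[0,7,20],[0,7,45],[0,7,65],[0,7,80],[0,7,82]],"twist":[[-0.009,0,0],[-0.009,0,0],[-0.009,0,0],[-0.009,0,0],[-0.009,0,0]]}' 30
python3 -m jog '{"gripper":[1,1,1],"travel":[[0,0,0],[0,0,0],[0,0,0]],"twist":[[0,0,0],[0,0,0],[0,0,0]]}' 30
python3 - <<'E'
from h import *
s=arm.get_state();print(w2s(s['ee_pos']),s['ee_pos'],s['contact_force'])
E
```

```text
clock: 11.4
ee_pos: [0.5498, 0.2315, 0.0343]
ee_rot: [-2.314, -2.124, 0.006]
contact_force: [-1.4, 0.1, -0.5]
width: 0.0512
grip_force: 31.6
clock: 11.7
ee_pos: [0.5512, 0.2338, 0.037]
ee_rot: [2.311, 2.127, 0.002]
contact_force: [0.1, 0.2, -0.7]
width: 0.0512
grip_force: 31.6
[[0.00117605 0.0642479 ]] [0.5512452  0.23378777 0.0370064 ] [ 0.06642261  0.22310797 -0.70925852]
```

```bash
python3 -m jog '{"gripper":[1,1,1],"travel":[[0,-1,3],[0,-1,4.5],[0,-1,4.5]],"twist":[[0,0,0],[0,0,0],[0,0,0]]}' 30
python3 -m jog '{"gripper":[0.2,0.2,0.2,0.2,0.2],"travel":[[0,0,0],[0,0,0],[0,0,-3],[0,0,-40],[0,0,-90]],"twist":[[0,0,0],[0,0,0],[0,0,0],[0,0,0],[0,0,0]]}' 30
python3 -m jog '{"gripper":[0.2,0.2],"travel":[[-30,0,0],[-30,0,0]],"twist":[[0,0,0],[0,0,0]]}' 30
python3 - <<'E'
from h import *
import pickle
s=arm.get_state();m=arm.camera_model('wrist');im=arm.grab_frame('wrist')[:,:,::-1]
cv2.imwrite('pics/w4.png',im);pickle.dump(m,open('w4.pkl','wb'))
c=sh2w(0,.065);rc=rectify(im,m,c,.08,.025)
for k,ch in chans(rc).items():
    p,v,M=rectfit(ch,c,.08,[*c,SH()[2]],rng=(.006,.006,.05));print(k,w2s(p[:2]),p[2]-SH()[2],v)
go(.525,-.235,.20,0)
E
```

```text
clock: 12.0
ee_pos: [0.5495, 0.2341, 0.0322]
ee_rot: [-2.311, -2.127, -0.0]
contact_force: [-2.7, -0.8, 7.2]
width: 0.0514
grip_force: 32.3
clock: 12.5
ee_pos: [0.5478, 0.233, 0.1203]
ee_rot: [-2.312, -2.127, 0.009]
contact_force: [0.9, 0.6, -0.1]
width: 0.0679
grip_force: 0.0
clock: 12.7
ee_pos: [0.5478, 0.2002, 0.1233]
ee_rot: [2.315, 2.121, 0.002]
contact_force: [-0.7, -0.1, -0.1]
width: 0.0685
grip_force: 0.0
a [[-0.0005677   0.06559814]] -0.013283445907222677 9.593107524527156
S [[-0.00055598  0.06555695]] 0.006464218156204224 110.96407914826692
H [[-0.00067268  0.06613389]] -0.0016525046994868148 31.612789987693336
travel [-437.3, 15.6, -77.7] twist [0.001, 0.0, -0.086] rows>= 8.9 q7 -0.04 t 12.8
```

```bash
cat >> h.py <<'E'
def look(name,pts,yaws,z=.021,half=.06,view=False):
    """wrist picture; fit slices near pts (world)"""
    s=arm.get_state();m=arm.camera_model('wrist');im=arm.grab_frame('wrist')[:,:,::-1].copy();cv2.imwrite(f'pics/{name}.png',im)
    out=[]
    for pt,ya in zip(pts,yaws):
        rc=rectify(im,m,pt,half,z);ch=chans(rc)
        for k in('S','a'):
            p,v,M=rectfit(ch[k],pt,half,[*pt,ya],rng=(.01,.01,.15));print(name,k,p.round(4),round(v,1))
            if k=='S': out.append(p);cv2.drawContours(rc,cv2.findContours(M,0,2)[0],-1,(255,0,0),1)
    if view: cv2.imwrite(f'pics/{name}r.png',cv2.resize(rc,None,fx=2,fy=2))
    return out
E
python3 -m jog '{"gripper":[0.2,0.2,0.2,0.2,0.2],"travel":[[-45,3,0],[-90,6,-10],[-135,9,-30],[-180,11,-40],[-225,13,-40]],"twist":[[0,0,0],[0,0,0],[0,0,0],[0,0,0],[0,0,0]]}'
python3 - <<'E'
from h import *
go(.574,-.21,.16,8)
E
```

```text
clock: 13.25
ee_pos: [0.542, -0.0224, 0.1624]
ee_rot: [2.31, 2.128, 0.002]
contact_force: [1.2, 0.2, -0.5]
width: 0.0684
grip_force: 0.0
travel [-184.3, 47.3, 2.4] twist [0.002, -0.0, -0.222] rows>= 3.8 q7 0.32 t 13.2
```

```bash
python3 -m jog '{"gripper":[0.2,0.2,0.2,0.2,0.2],"travel":[[-45,12,0],[-90,24,0],[-135,36,0],[-184,47,2],[-184,47,2]],"twist":[[0,0,-0.06],[0,0,-0.12],[0,0,-0.18],[0,0,-0.222],[0,0,-0.222]]}'
python3 -m jog '{"gripper":[0.2,0.2],"travel":[[0,0,0],[0,0,0]],"twist":[[0,0,0],[0,0,0]]}'
python3 - <<'E'
from h import *
p=look('w5',[(.574,-.139)],[.15],view=True)[0]
go(p[0],p[1],.05,np.degrees(p[2]))
E
```

```text
clock: 13.75
ee_pos: [0.5716, -0.2176, 0.1596]
ee_rot: [2.072, 2.357, -0.007]
contact_force: [-0.2, -0.9, 0.8]
width: 0.0683
grip_force: 0.0
clock: 13.95
ee_pos: [0.573, -0.2069, 0.1587]
ee_rot: [-2.059, -2.37, 0.0]
contact_force: [-0.4, 0.2, -0.3]
width: 0.0681
grip_force: 0.0
w5 S [ 0.5621 -0.1423  0.1812] 2.5
w5 a [ 0.5532 -0.1862  0.9824] 1.4
travel [64.9, -1.8, 109.0] twist [-0.001, -0.001, -0.04] rows>= 2.5 q7 0.83 t 14.0
```

View pics/w5r.png

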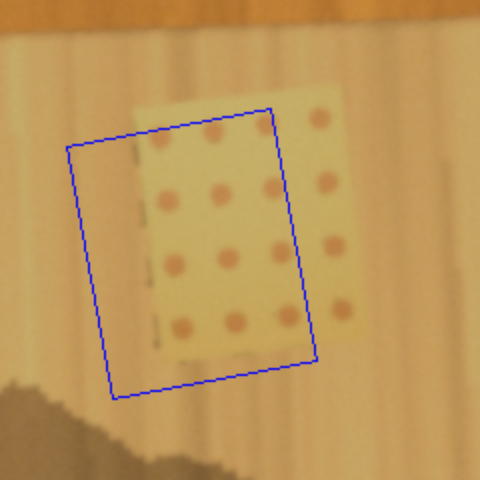

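The saturation fit missed: the slice lies right of the outline, its dots spanning (160,138) to (342,310). The dot grid is the better feature, so I'll fit that instead.

```bash
cat >> h.py <<'E'
def dotfit(rc,c,half,x0,res=.0005,span=.022,yspan=.35):
    """4x4 dots, pitch 13.3 x 16 mm"""
    from scipy.optimize import minimize
    g=rc.astype(np.float32);ch=np.log(g[...,2]+5)-np.log(g[...,0]+5)*0.5-np.log(g[...,1]+5)*.5
    gr=-np.log(g.sum(2)+15)
    R=0
    for q in (ch,gr):
        r=cv2.GaussianBlur(q,(0,0),.0014/res)-cv2.GaussianBlur(q,(0,0),.005/res);r=np.clip(r/(r.std()+1e-6),-2,2);R=R+r
    R=R.astype(np.float32);i=np.arange(6)-2.5;GX,GY=np.meshgrid(i*.0133,i*.016);inn=((abs(GX)<.021)&(abs(GY)<.026)).ravel();G=np.c_[GX.ravel(),GY.ravel()]
    def f(p):
        cs,sn=np.cos(p[2]),np.sin(p[2]);W=G@np.array([[cs,sn],[-sn,cs]])+p[:2]
        u=((W[:,0]-c[0]+half)/res-.5).astype(np.float32);v=((c[1]+half-W[:,1])/res-.5).astype(np.float32)
        s=cv2.remap(R,u[:,None],v[:,None],cv2.INTER_LINEAR)[:,0];return -(s[inn].mean()-.5*s[~inn].mean())
    best=(9,)
    for dx in np.arange(-span,span+1e-6,.002):
        for dy in np.arange(-span,span+1e-6,.002):
            for da in np.linspace(-yspan,yspan,9):
                p=np.array([x0[0]+dx,x0[1]+dy,x0[2]+da]);v=f(p)
                if v<best[0]: best=(v,p)
    r=minimize(lambda q:f(q*[.001,.001,.03]),best[1]/[.001,.001,.03],method='Nelder-Mead');return r.x*[.001,.001,.03],-r.fun
def dlook(name,pts,yaws,z=.021,half=.07,im=None,m=None,**k):
    if im is None: m=arm.camera_model('wrist');im=arm.grab_frame('wrist')[:,:,::-1].copy();cv2.imwrite(f'pics/{name}.png',im)
    out=[]
    for pt,ya in zip(pts,yaws):
        p,v=dotfit(rectify(im,m,pt,half,z),pt,half,[*pt,ya],**k);out.append(p);print(name,p.round(4),round(v,2))
    return out
E
python3 - <<'E'
from h import *
import pickle
dlook('old',[(.4525,-.1446),(.5743,-.1384),(.5837,-.2278),(.4558,-.3364),(.5843,-.3332)],[-.2,.15,0,.28,.245],im=cv2.imread('pics/w2.png'),m=pickle.load(open('w2.pkl','rb')))
p=dlook('w6',[(.577,-.135)],[.124])[0]
go(p[0],p[1],.05,np.degrees(p[2]))
E
```

```text
old [ 0.4503 -0.1426 -0.185 ] 4.31
old [ 0.5774 -0.1338  0.164 ] 4.43
old [ 0.5864 -0.2281  0.    ] 4.54
old [ 0.456  -0.3381  0.2614] 3.52
old [ 0.5841 -0.3365  0.2452] 1.28
w6 [ 0.5767 -0.1334  0.1318] 4.16
travel [71.6, 13.8, 109.2] twist [-0.001, -0.001, 0.01] rows>= 2.6 q7 0.83 t 14.1
```

```bash
python3 -m jog '{"gripper":[0.25,0.25,0.25,0.25,0.25],"travel":[[36,7,30],[72,14,60],[72,14,100],[72,14,109],[72,14,109]],"twist":[[0,0,0.01],[0,0,0.01],[0,0,0.01],[0,0,0.01],[0,0,0.01]]}' 30
python3 -m jog '{"gripper":[0.25,0.25],"travel":[[0,0,0],[0,0,0]],"twist":[[0,0,0],[0,0,0]]}'
python3 - <<'E'
from h import *
go(.5767,-.1334,.0282,np.degrees(.1318));print(arm.get_state()['width'])
E
```

```text
clock: 14.55
ee_pos: [0.576, -0.1351, 0.0498]
ee_rot: [-2.072, -2.36, 0.004]
contact_force: [-0.6, -1.1, 0.5]
width: 0.0641
grip_force: 0.0
clock: 14.75
ee_pos: [0.578, -0.1367, 0.0526]
ee_rot: [2.073, 2.356, 0.002]
contact_force: [-0.2, 0.1, 0.1]
width: 0.0641
grip_force: 0.0
travel [3.5, -0.9, 24.4] twist [0.003, 0.002, -0.004] rows>= 0.5 q7 0.8 t 14.8
0.06407231660013962
```

```bash
python3 -m jog '{"gripper":[0.3,0.3,0.3,1,1],"travel":[[2.5,0,12],[2.5,0,23],[2.5,0,23],[2.5,0,23],[2.5,0,23]],"twist":[[0,0,0],[0,0,0],[0,0,0],[0,0,0],[0,0,0]]}' 30
python3 -c "
from h import *
s=arm.get_state();print(s['ee_pos'],s['width'])"
python3 -m jog '{"gripper":[1,1,1,1,1],"travel":[[0,0,0],[0,0,0],[0,0,-10],[0,0,-50],[0,0,-90]],"twist":[[0,0,0],[0,0,0],[0,0,0],[0,0,0],[0,0,0]]}' 30
python3 - <<'E'
from h import *
go(*sh2w(0,.022-.03),.13,np.degrees(SH()[2]),0)
go(*sh2w(0,.022-.03),.13,np.degrees(SH()[2]),12)
E
```

```text
clock: 15.25
ee_pos: [0.577, -0.1334, 0.028]
ee_rot: [2.073, 2.359, 0.0]
contact_force: [0.7, 0.5, 4.4]
width: 0.0511
grip_force: 33.6
[ 0.57695782 -0.13337318  0.02800135] 0.05111553383861412
clock: 15.75
ee_pos: [0.575, -0.1328, 0.1178]
ee_rot: [-2.072, -2.357, 0.004]
contact_force: [0.7, -0.1, 0.3]
width: 0.0508
grip_force: 31.6
travel [296.2, 7.1, -12.1] twist [-0.004, 0.0, 0.212] rows>= 5.9 q7 0.73 t 15.8
travel [296.2, 7.1, -12.1] twist [-0.026, 0.209, 0.211] rows>= 5.9 q7 0.73 t 15.8
```

```bash
python3 -m jog '{"gripper":[1,1,1,1,1],"travel":[[48,1,-3],[96,2,-6],[144,3,-9],[192,5,-12],[238,6,-12]],"twist":[[0,0,0.04],[0,0,0.08],[0,0,0.12],[0,0,0.16],[0,0,0.212]]}' 30
python3 - <<'E'
from h import *
go(*sh2w(0,.005),.13,np.degrees(SH()[2]),12)
E
```

```text
clock: 16.25
ee_pos: [0.551, 0.106, 0.1301]
ee_rot: [-2.313, -2.125, -0.0]
contact_force: [0.6, -0.2, 0.4]
width: 0.0511
grip_force: 31.6
travel [68.1, -11.7, 0.1] twist [-0.0, 0.209, -0.001] rows>= 1.4 q7 0.13 t 16.2
```

```bash
cat >> h.py <<'E'
def held(name,z=.007,half=.05,res=.0005):
    """where the held slice lies in the tool frame: offset along tool y(short), tool x(long) in mm, skew rad"""
    s=arm.get_state();m=arm.camera_model('wrist');im=arm.grab_frame('wrist')[:,:,::-1].copy();cv2.imwrite(f'pics/{name}.png',im)
    n=int(2*half/res);k=(np.arange(n)+.5)*res-half;A,B=np.meshgrid(k,-k)
    W=Ro.from_rotvec(s['ee_rot']).apply(np.c_[B.ravel(),A.ravel(),np.full(A.size,z)])+s['ee_pos']
    q=w2f(m,W).astype(np.float32).reshape(n,n,2);rc=cv2.remap(im,q[...,0],q[...,1],cv2.INTER_LINEAR)
    p,v=dotfit(rc,(0,0),half,[0,0,0],span=.012);print('held: y %.1f x %.1f mm skew %.3f score %.2f'%(p[0]*1e3,p[1]*1e3,p[2],v),'TCP shelf',(w2s(s['ee_pos'])[0]*1e3).round(1),s['ee_pos'][2].round(4),'w',s['width'].round(4))
    return im,m
E
python3 -m jog '{"gripper":[1,1,1,1],"travel":[[34,-6,0],[68,-12,0],[68,-12,0],[68,-12,0]],"twist":[[0,0.1,0],[0,0.209,0],[0,0.209,0],[0,0.209,0]]}' 30
python3 - <<'E'
from h import *
im,m=held('w7')
c=sh2w(0,.065);p=dlook('s1',[c],[SH()[2]],z=.025,im=im,m=m)[0];print('slice1 shelf',w2s(p[:2]),p[2]-SH()[2])
go(*sh2w(0,.0199),.0394,np.degrees(SH()[2]),12)
E
```

```text
clock: 16.65
ee_pos: [0.5453, 0.1714, 0.1296]
ee_rot: [-2.203, -2.026, -0.228]
contact_force: [-0.1, -0.8, -0.1]
width: 0.051
grip_force: 31.6Traceback (most recent call last):
  File "<stdin>", line 2, in <module>
  File "h.py", line 129, in held
    p,v=dotfit(rc,(0,0),half,[0,0,0],span=.012);print('held: y %.1f x %.1f mm skew %.3f score %.2f'%(p[0]*1e3,p[1]*1e3,p[2],v),'TCP shelf',(w2s(s['ee_pos'])[0]*1e3).round(1),s['ee_pos'][2].round(4),'w',s['width'].round(4))
                                                                                                                                                                                                          ^^^^^^^^^^^^^^^^
AttributeError: 'float' object has no attribute 'round'
```

View pics/w7.png

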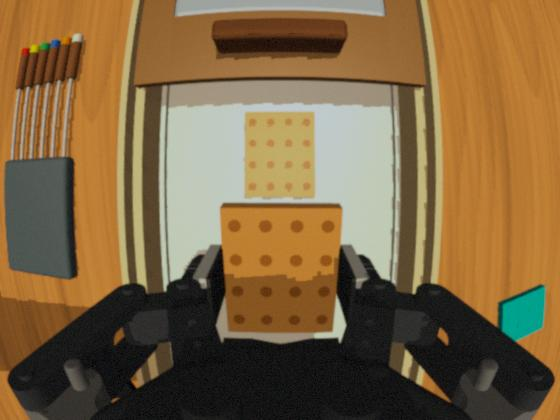

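The first slice lies squarely at (280,155). The second is held straight at (280,270).

```bash
sed -i "s/s\['ee_pos'\]\[2\].round(4),'w',s\['width'\].round(4)/round(float(s['ee_pos'][2]),4),'w',round(float(s['width']),4)/" h.py
python3 - <<'E'
from h import *
im,m=held('w7')
c=sh2w(0,.065);p=dlook('s1',[c],[SH()[2]],z=.025,im=im,m=m)[0];print('slice1 shelf',w2s(p[:2]),p[2]-SH()[2])
go(*sh2w(0,.0199),.0394,np.degrees(SH()[2]),12)
E
```

```text
held: y -0.0 x -2.3 mm skew -0.000 score 2.84 TCP shelf [0.8 1.2] 0.1296 w 0.051
s1 [ 0.5496  0.2347 -0.0835] 2.71
slice1 shelf [[-0.00055593  0.0649826 ]] -0.0003261827580915838
travel [-0.1, -1.1, 92.1] twist [0.001, 0.003, -0.001] rows>= 1.8 q7 0.24 t 16.8
```

```bash
python3 -c "
from h import *
go(*sh2w(0,.0217),.0394,np.degrees(SH()[2]),12)"
python3 -m jog '{"gripper":[1,1,1,1,1],"travel":[[2,-1,40],[2,-1,75],[2,-1,86],[2,-1,86],[2,-1,86]],"twist":[[0,0.003,0],[0,0.003,0],[0,0.003,0],[0,0.003,0],[0,0.003,0]]}' 30
python3 -c "
from h import *
go(*sh2w(0,.0217),.0394,np.degrees(SH()[2]),12);print(arm.get_state()['contact_force'])"
```

```text
travel [1.6, -1.1, 92.5] twist [0.001, 0.003, -0.001] rows>= 1.9 q7 0.24 t 16.8
clock: 17.25
ee_pos: [0.5472, 0.1913, 0.0467]
ee_rot: [-2.202, -2.024, -0.235]
contact_force: [0.3, -0.0, 0.2]
width: 0.0507
grip_force: 31.6
travel [-1.4, -0.7, 7.2] twist [0.002, -0.002, -0.001] rows>= 0.1 q7 0.35 t 17.2
[ 0.30291563 -0.03894269  0.15320116]
```

```bash
python3 -m jog '{"gripper":[1,1,1,1],"travel":[[-0.5,0,4],[-0.5,0,6.5],[-0.5,0,7],[-0.5,0,7]],"twist":[[0,0,0],[0,0,0],[0,0,0],[0,0,0]]}' 30
python3 -c "
from h import *
go(*sh2w(0,.0217),.0394,np.degrees(SH()[2]),12)"
python3 -m jog '{"gripper":[0.2,0.2,0.2,0.2,0.2],"travel":[[0,0,0],[0,0,0],[0,0,-3],[0,0,-40],[0,0,-90]],"twist":[[0,0,0],[0,0,0],[0,0,0],[0,0,0],[0,0,0]]}' 30
python3 -m jog '{"gripper":[0.2,0.2,0.2],"travel":[[-30,0,0],[-40,0,0],[-40,0,0]],"twist":[[0,-0.1,0],[0,-0.209,0],[0,-0.209,0]]}' 30
python3 - <<'E'
from h import *
m=arm.camera_model('wrist');im=arm.grab_frame('wrist')[:,:,::-1].copy();cv2.imwrite('pics/w8.png',im)
c=sh2w(0,.065);p=dlook('s1',[c],[SH()[2]],z=.025,im=im,m=m,span=.01)[0];print('slice1',w2s(p[:2]))
c=sh2w(0,.022);p=dlook('s2',[c],[SH()[2]],z=.0315,im=im,m=m,span=.01)[0];print('slice2',w2s(p[:2]),p[2]-SH()[2])
go(.45,-.21,.16,-11)
E
```

```text
clock: 17.65
ee_pos: [0.5464, 0.1934, 0.0392]
ee_rot: [-2.2, -2.024, -0.235]
contact_force: [-0.1, -0.1, -0.1]
width: 0.051
grip_force: 31.6
travel [-1.9, 0.3, -0.6] twist [0.0, -0.003, 0.0] rows>= 0.0 q7 0.36 t 17.6
clock: 18.15
ee_pos: [0.5429, 0.1743, 0.1258]
ee_rot: [-2.198, -2.024, -0.226]
contact_force: [1.3, 1.1, 1.0]
width: 0.0682
grip_force: 0.0
clock: 18.45
ee_pos: [0.5414, 0.1376, 0.1186]
ee_rot: [-2.307, -2.131, -0.003]
contact_force: [0.4, 0.9, -0.3]
width: 0.0685
grip_force: 0.0
s1 [ 0.5495  0.2344 -0.0841] 2.15
slice1 [[-0.00057771  0.06471185]]
s2 [ 0.546   0.1932 -0.1448] 4.53
slice2 [[-0.00066107  0.02334826]] -0.06157945399528712
travel [-353.4, -63.2, -43.2] twist [-0.0, -0.004, 0.112] rows>= 7.2 q7 0.09 t 18.5
```

View pics/w8.png

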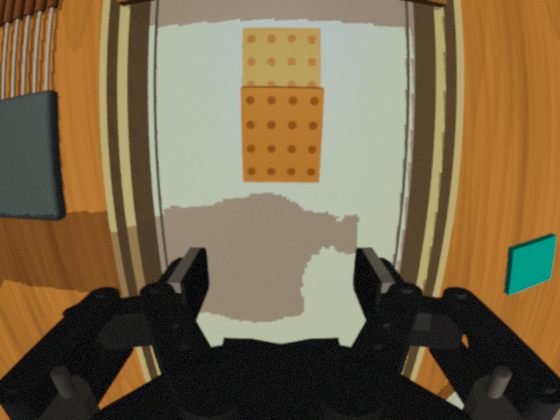

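Slice 2 at (282,135) is straight and overlaps slice 1 at (282,58). I'll measure its low edge (row 182) and go for the next slice.

```bash
python3 - <<'E'
from h import *
im=cv2.imread('pics/w8.png')
m=arm.camera_model('wrist')
print('low edge',w2s(fw(m,[(243,181),(319,181)],.0248)),'high edge',w2s(fw(m,[(282,87)],.016+.0215)))
go(.45,-.21,.16,-10.6)
E
python3 -m jog '{"gripper":[0.2,0.2,0.2,0.2,0.2],"travel":[[-45,-8,-10],[-90,-16,-20],[-135,-24,-30],[-180,-32,-43],[-225,-40,-43]],"twist":[[0,0,0.1],[0,0,0.1],[0,0,0.1],[0,0,0.1],[0,0,0.1]]}'
python3 -c "
from h import *
go(.45,-.21,.16,-10.6)"
```

```text
low edge [[-0.02670906 -0.00758579]
 [ 0.02543517 -0.00748172]] high edge [[-0.00015211  0.05478367]]
travel [-353.4, -63.2, -43.2] twist [-0.0, -0.004, 0.105] rows>= 7.2 q7 0.09 t 18.5
clock: 19.0
ee_pos: [0.483, -0.0873, 0.162]
ee_rot: [-2.414, -2.008, -0.01]
contact_force: [0.8, 0.4, 0.3]
width: 0.0684
grip_force: 0.0
travel [-126.7, -10.0, 1.3] twist [0.003, -0.006, 0.002] rows>= 2.5 q7 0.36 t 19.0
```

```bash
python3 -m jog '{"gripper":[0.2,0.2,0.2,0.2,0.2],"travel":[[-45,-4,0],[-90,-8,0],[-127,-10,1],[-127,-10,1],[-127,-10,1]],"twist":[[0,0,0],[0,0,0],[0,0,0],[0,0,0],[0,0,0]]}'
python3 - <<'E'
from h import *
p=dlook('w9',[(.4503,-.1426)],[-.185])[0]
go(p[0],p[1],.05,np.degrees(p[2]))
E
```

```text
clock: 19.5
ee_pos: [0.4494, -0.2093, 0.1593]
ee_rot: [-2.416, -2.004, -0.006]
contact_force: [0.2, 0.0, -0.3]
width: 0.0681
grip_force: 0.0
w9 [ 0.4504 -0.1427 -0.1867] 4.28
travel [63.9, -11.4, 109.5] twist [-0.0, -0.005, 0.003] rows>= 2.5 q7 0.63 t 19.6
```

```bash
python3 -m jog '{"gripper":[0.25,0.25,0.25,0.25,0.25],"travel":[[32,-5,30],[64,-11.5,60],[64,-11.5,100],[64,-11.5,109],[64,-11.5,109]],"twist":[[0,0,0],[0,0,0],[0,0,0],[0,0,0],[0,0,0]]}' 30
python3 -m jog '{"gripper":[0.25,0.25],"travel":[[0,0,0],[0,0,0]],"twist":[[0,0,0],[0,0,0]]}'
python3 -c "
from h import *
go(.4504,-.1427,.028,np.degrees(-.1867))"
```

```text
clock: 20.05
ee_pos: [0.4497, -0.1426, 0.0499]
ee_rot: [-2.411, -2.008, -0.0]
contact_force: [-0.3, -0.6, 1.3]
width: 0.0643
grip_force: 0.0
clock: 20.25
ee_pos: [0.4514, -0.144, 0.0521]
ee_rot: [2.416, 2.008, 0.006]
contact_force: [-0.5, 0.4, 0.2]
width: 0.0638
grip_force: 0.0
travel [1.1, -1.3, 24.1] twist [0.003, -0.003, 0.003] rows>= 0.5 q7 0.68 t 20.2
```

```bash
python3 -m jog '{"gripper":[0.3,0.3,0.3,1,1],"travel":[[1,-1,12],[1,-1,22.5],[1,-1,22.5],[1,-1,22.5],[1,-1,22.5]],"twist":[[0,0,0],[0,0,0],[0,0,0],[0,0,0],[0,0,0]]}' 30
python3 -c "
from h import *
s=arm.get_state();print(s['ee_pos'],s['width'])"
python3 -m jog '{"gripper":[1,1,1,1,1],"travel":[[0,0,0],[0,0,0],[0,0,-10],[0,0,-50],[0,0,-90]],"twist":[[0,0,0],[0,0,0],[0,0,0],[0,0,0],[0,0,0]]}' 30
python3 - <<'E'
from h import *
go(*sh2w(0,-.035),.13,np.degrees(SH()[2]),0)
E
```

```text
clock: 20.75
ee_pos: [0.4496, -0.1423, 0.0282]
ee_rot: [-2.414, -2.007, -0.003]
contact_force: [-0.4, -0.9, -0.1]
width: 0.0512
grip_force: 31.4
[ 0.44956968 -0.14228571  0.02821996] 0.05116767225423728
clock: 21.25
ee_pos: [0.4486, -0.1425, 0.1192]
ee_rot: [-2.414, -2.006, 0.0]
contact_force: [1.3, -0.2, 0.4]
width: 0.0511
grip_force: 31.6
travel [289.9, 40.9, -10.4] twist [-0.003, -0.002, -0.101] rows>= 5.9 q7 0.56 t 21.2
```

```bash
python3 -m jog '{"gripper":[1,1,1,1,1],"travel":[[46,8,-3],[92,16,-6],[138,24,-9],[184,32,-10],[230,38,-10]],"twist":[[0,0,-0.1],[0,0,-0.1],[0,0,-0.1],[0,0,-0.1],[0,0,-0.1]]}' 30
python3 -c "
from h import *
go(*sh2w(0,-.035),.13,np.degrees(SH()[2]),12)"
```

```text
clock: 21.75
ee_pos: [0.5294, 0.0789, 0.1299]
ee_rot: [-2.311, -2.126, -0.005]
contact_force: [0.1, -0.7, -0.2]
width: 0.051
grip_force: 31.7
travel [56.9, 7.7, 0.1] twist [0.001, 0.206, 0.0] rows>= 1.4 q7 0.19 t 21.8
```

```bash
python3 -m jog '{"gripper":[1,1,1,1],"travel":[[30,4,0],[57,8,0],[57,8,0],[57,8,0]],"twist":[[0,0.1,0],[0,0.208,0],[0,0.208,0],[0,0.208,0]]}' 30
python3 - <<'E'
from h import *
im,m=held('w10')
c=sh2w(0,.022);p=dlook('s2',[c],[SH()[2]],z=.0315,im=im,m=m,span=.01)[0];print('slice2',w2s(p[:2]))
go(*sh2w(0,-.0212),.0394,np.degrees(SH()[2]),12)
E
```

```text
clock: 22.15
ee_pos: [0.5413, 0.1315, 0.1293]
ee_rot: [-2.203, -2.024, -0.23]
contact_force: [-0.4, -0.9, -0.3]
width: 0.0511
grip_force: 31.7
held: y -0.0 x -2.2 mm skew -0.000 score 2.78 TCP shelf [ -0.3 -38.5] 0.1293 w 0.0511
s2 [ 0.5464  0.1929 -0.087 ] 4.09
slice2 [[-0.00024057  0.02308712]]
travel [-1.6, 0.3, 91.4] twist [0.0, 0.001, -0.001] rows>= 1.8 q7 0.32 t 22.2
```

```bash
python3 -m jog '{"gripper":[1,1,1,1,1],"travel":[[-1,0,40],[-1,0,75],[-1,0,85],[-1,0,85],[-1,0,85]],"twist":[[0,0,0],[0,0,0],[0,0,0],[0,0,0],[0,0,0]]}' 30
python3 -c "
from h import *
go(*sh2w(0,-.020),.039,np.degrees(SH()[2]),12)"
python3 -m jog '{"gripper":[1,1,1],"travel":[[0,0,0],[0,0,0],[0,0,0]],"twist":[[0,0,0],[0,0,0],[0,0,0]]}' 30
python3 -c "
from h import *
go(*sh2w(0,-.020),.039,np.degrees(SH()[2]),12)"
```

```text
clock: 22.7
ee_pos: [0.5437, 0.1489, 0.0466]
ee_rot: [-2.202, -2.025, -0.234]
contact_force: [0.6, -0.2, -0.2]
width: 0.0511
grip_force: 31.7
travel [-0.7, -0.7, 7.7] twist [0.002, -0.0, -0.0] rows>= 0.2 q7 0.44 t 22.7
clock: 23.0
ee_pos: [0.5434, 0.1498, 0.0465]
ee_rot: [-2.201, -2.025, -0.235]
contact_force: [0.9, -0.7, 0.2]
width: 0.0507
grip_force: 31.7
travel [-1.5, -0.3, 7.4] twist [0.001, -0.002, 0.0] rows>= 0.2 q7 0.44 t 23.0
```

```bash
python3 -m jog '{"gripper":[1,1,1,1],"travel":[[-1.5,0,4],[-1.5,0,6.5],[-1.5,0,7.2],[-1.5,0,7.2]],"twist":[[0,0,0],[0,0,0],[0,0,0],[0,0,0]]}' 30
python3 -c "
from h import *
go(*sh2w(0,-.020),.039,np.degrees(SH()[2]),12)"
python3 -m jog '{"gripper":[0.2,0.2,0.2,0.2,0.2],"travel":[[0,0,0],[0,0,0],[0,0,-3],[0,0,-40],[0,0,-90]],"twist":[[0,0,0],[0,0,0],[0,0,0],[0,0,0],[0,0,0]]}' 30
python3 -m jog '{"gripper":[0.2,0.2,0.2],"travel":[[-30,0,0],[-40,0,0],[-40,0,0]],"twist":[[0,-0.1,0],[0,-0.209,0],[0,-0.209,0]]}' 30
python3 - <<'E'
from h import *
m=arm.camera_model('wrist');im=arm.grab_frame('wrist')[:,:,::-1].copy();cv2.imwrite('pics/w11.png',im)
for n,y in(('s2',.023),('s3',-.021)):
    c=sh2w(0,y);p=dlook(n,[c],[SH()[2]],z=.0315,im=im,m=m,span=.01)[0];print(n,w2s(p[:2]),p[2]-SH()[2])
# low edge of last slice: saturation profile along shelf centre at z=.0248
ys=np.arange(-.08,-.02,.0005);f=lambda xx:cv2.remap(cv2.cvtColor(im,cv2.COLOR_BGR2HSV)[...,1],*[q.astype(np.float32)[:,None] for q in w2f(m,np.c_[[[*sh2w(xx,y),.0248] for y in ys]]).T],cv2.INTER_LINEAR)[:,0].astype(float)
for xx in(-.019,0.007,.019):
    g=np.diff(cv2.GaussianBlur(f(xx)[:,None],(1,0),sigmaX=.1,sigmaY=1)[:,0] if 0 else np.convolve(f(xx),np.ones(5)/5,'same'))[4:-4];print('low edge',xx,ys[4+g.argmax()])
go(.456,-.405,.16,15)
E
```

```text
clock: 23.4
ee_pos: [0.5428, 0.1496, 0.0386]
ee_rot: [-2.2, -2.024, -0.233]
contact_force: [-1.8, -1.3, 6.2]
width: 0.0513
grip_force: 32.4
travel [0.4, 0.2, -0.3] twist [-0.0, -0.002, -0.0] rows>= 0.0 q7 0.45 t 23.4
clock: 23.9
ee_pos: [0.5394, 0.1311, 0.1251]
ee_rot: [-2.199, -2.024, -0.224]
contact_force: [1.2, 0.2, 1.8]
width: 0.0681
grip_force: 0.0
clock: 24.2
ee_pos: [0.538, 0.0943, 0.1179]
ee_rot: [-2.307, -2.132, -0.001]
contact_force: [-0.2, 0.5, 0.5]
width: 0.0681
grip_force: 0.0
s2 [ 0.5466  0.194  -0.087 ] 2.5
s2 [[-0.00012107  0.02425652]] -0.0038156716995746826
s3 [ 0.5427  0.1502 -0.088 ] 4.25
s3 [[-0.00042489 -0.01973705]] -0.004764859045897754
low edge -0.019 -0.05199999999999998
low edge 0.007 -0.05199999999999998
low edge 0.019 -0.05249999999999998
travel [-503.8, -41.8, -43.9] twist [0.0, -0.003, -0.341] rows>= 10.1 q7 0.18 t 24.2
```

Slice 3 is in line at a 44 mm pitch. Next is the slice at about (.456,-.338).

```bash
python3 -m jog '{"gripper":[0.2,0.2,0.2,0.2,0.2],"travel":[[-48,-4,-10],[-96,-8,-20],[-144,-12,-30],[-192,-16,-44],[-240,-20,-44]],"twist":[[0,0,0],[0,0,0],[0,0,0],[0,0,0],[0,0,0]]}'
python3 -m jog '{"gripper":[0.2,0.2,0.2,0.2,0.2],"travel":[[-48,-4,0],[-96,-8,0],[-144,-12,0],[-192,-16,0],[-240,-20,0]],"twist":[[0,0,-0.08],[0,0,-0.16],[0,0,-0.24],[0,0,-0.341],[0,0,-0.341]]}'
python3 -m jog '{"gripper":[0.2,0.2],"travel":[[0,0,0],[0,0,0]],"twist":[[0,0,0],[0,0,0]]}'
python3 - <<'E'
from h import *
p=dlook('w12',[(.456,-.338)],[.26])[0]
go(p[0],p[1],.05,np.degrees(p[2]))
E
```

```text
clock: 24.75
ee_pos: [0.4984, -0.1474, 0.1628]
ee_rot: [-2.312, -2.127, -0.009]
contact_force: [1.4, 0.0, 0.1]
width: 0.0683
grip_force: 0.0
clock: 25.25
ee_pos: [0.4575, -0.3847, 0.1609]
ee_rot: [-1.915, -2.49, -0.008]
contact_force: [1.0, 0.1, 0.7]
width: 0.0686
grip_force: 0.0
clock: 25.45
ee_pos: [0.4569, -0.3844, 0.1606]
ee_rot: [-1.922, -2.484, -0.005]
contact_force: [0.3, 1.1, 0.4]
width: 0.0683
grip_force: 0.0
w12 [ 0.4563 -0.3364  0.262 ] 4.47
travel [44.7, 10.1, 110.7] twist [0.002, -0.004, -0.005] rows>= 2.4 q7 1.3 t 25.5
```

```bash
python3 -m jog '{"gripper":[0.25,0.25,0.25,0.25,0.25],"travel":[[22,5,30],[45,10,60],[45,10,100],[45,10,109],[45,10,109]],"twist":[[0,0,0],[0,0,0],[0,0,0],[0,0,0],[0,0,0]]}' 30
python3 -m jog '{"gripper":[0.25,0.25],"travel":[[0,0,0],[0,0,0]],"twist":[[0,0,0],[0,0,0]]}'
python3 -c "
from h import *
go(.4563,-.3367,.028,np.degrees(.262))"
```

```text
clock: 26.0
ee_pos: [0.4563, -0.3353, 0.0512]
ee_rot: [-1.913, -2.487, -0.002]
contact_force: [-0.4, -0.1, 0.6]
width: 0.0644
grip_force: 0.0
clock: 26.2
ee_pos: [0.4575, -0.3377, 0.0539]
ee_rot: [1.916, 2.487, 0.003]
contact_force: [-0.1, -0.9, 0.2]
width: 0.0642
grip_force: 0.0
travel [1.3, -1.0, 25.9] twist [0.003, 0.001, -0.004] rows>= 0.5 q7 1.34 t 26.2
```

```bash
python3 -m jog '{"gripper":[0.3,0.3,0.3,1,1],"travel":[[1,-1,12],[1,-1,24],[1,-1,24],[1,-1,24],[1,-1,24]],"twist":[[0,0,0],[0,0,0],[0,0,0],[0,0,0],[0,0,0]]}' 30
python3 -c "
from h import *
s=arm.get_state();print(s['ee_pos'],s['width'])"
python3 -m jog '{"gripper":[1,1,1,1,1],"travel":[[0,0,0],[0,0,0],[0,0,-10],[0,0,-50],[0,0,-90]],"twist":[[0,0,0],[0,0,0],[0,0,0],[0,0,0],[0,0,0]]}' 30
python3 - <<'E'
from h import *
go(*sh2w(0,-.079),.13,np.degrees(SH()[2]),0)
E
```

```text
clock: 26.7
ee_pos: [0.4553, -0.3362, 0.0283]
ee_rot: [-1.917, -2.488, -0.002]
contact_force: [0.5, -0.9, -1.2]
width: 0.0509
grip_force: 31.4
[ 0.45534173 -0.33624938  0.02826892] 0.05090838581236854
clock: 27.2
ee_pos: [0.4545, -0.336, 0.119]
ee_rot: [-1.916, -2.486, -0.001]
contact_force: [1.1, -1.0, -0.1]
width: 0.0512
grip_force: 31.6
travel [391.8, 189.6, -10.2] twist [-0.002, -0.002, 0.341] rows>= 8.7 q7 1.28 t 27.2
```

```bash
python3 -m jog '{"gripper":[1,1,1,1,1],"travel":[[43,21,-3],[86,42,-6],[129,63,-9],[172,84,-10],[215,104,-10]],"twist":[[0,0,0.07],[0,0,0.14],[0,0,0.21],[0,0,0.28],[0,0,0.341]]}' 30
python3 -c "
from h import *
go(*sh2w(0,-.079),.13,np.degrees(SH()[2]),12)"
```

```text
clock: 27.7
ee_pos: [0.5015, -0.0998, 0.1295]
ee_rot: [-2.315, -2.124, -0.004]
contact_force: [0.8, 0.9, -0.4]
width: 0.0514
grip_force: 31.6
travel [193.4, 20.2, 0.0] twist [0.002, 0.207, -0.003] rows>= 3.9 q7 0.54 t 27.7
```

```bash
python3 -m jog '{"gripper":[1,1,1,1,1],"travel":[[46,5,0],[92,10,0],[138,15,0],[184,20,0],[193,20,0]],"twist":[[0,0.1,0],[0,0.208,0],[0,0.208,0],[0,0.208,0],[0,0.208,0]]}' 30
python3 -m jog '{"gripper":[1,1],"travel":[[0,0,0],[0,0,0]],"twist":[[0,0,0],[0,0,0]]}' 30
python3 - <<'E'
from h import *
im,m=held('w13')
c=sh2w(0,-.02);p=dlook('s3',[c],[SH()[2]],z=.0315,im=im,m=m,span=.01)[0];print('slice3',w2s(p[:2]))
go(*sh2w(0,-.064),.039,np.degrees(SH()[2]),12)
E
```

```text
clock: 28.2
ee_pos: [0.5373, 0.0952, 0.1295]
ee_rot: [-2.191, -2.032, -0.234]
contact_force: [-0.1, -0.5, -0.9]
width: 0.0513
grip_force: 31.6
clock: 28.4
ee_pos: [0.5369, 0.0877, 0.1292]
ee_rot: [-2.203, -2.025, -0.231]
contact_force: [-0.8, -0.1, -0.0]
width: 0.051
grip_force: 31.6
held: y -0.0 x -2.8 mm skew -0.000 score 2.71 TCP shelf [ -1.  -82.6] 0.1292 w 0.051
s3 [ 0.5429  0.1492 -0.0844] 3.86
slice3 [[-0.00013788 -0.0207352 ]]
travel [0.0, 0.8, 92.2] twist [0.001, 0.001, -0.002] rows>= 1.8 q7 0.4 t 28.4
```

```bash
python3 -m jog '{"gripper":[1,1,1,1,1],"travel":[[0.5,1,40],[0.5,1,75],[0.5,1,85],[0.5,1,85],[0.5,1,85]],"twist":[[0,0,0],[0,0,0],[0,0,0],[0,0,0],[0,0,0]]}' 30
python3 -m jog '{"gripper":[1,1,1],"travel":[[0,0,0],[0,0,0],[0,0,0]],"twist":[[0,0,0],[0,0,0],[0,0,0]]}' 30
python3 -c "
from h import *
go(*sh2w(0,-.0635),.039,np.degrees(SH()[2]),12)"
```

```text
clock: 28.95
ee_pos: [0.5404, 0.1055, 0.0469]
ee_rot: [-2.204, -2.024, -0.233]
contact_force: [0.3, 0.0, 0.1]
width: 0.0511
grip_force: 31.6
clock: 29.25
ee_pos: [0.54, 0.107, 0.0468]
ee_rot: [-2.201, -2.026, -0.234]
contact_force: [-0.5, -0.3, -0.3]
width: 0.0514
grip_force: 31.6
travel [-2.1, -0.6, 7.5] twist [0.002, -0.001, 0.0] rows>= 0.2 q7 0.52 t 29.2
```

```bash
python3 -m jog '{"gripper":[1,1,1,1],"travel":[[-2,-0.5,4],[-2,-0.5,6.5],[-2,-0.5,7.2],[-2,-0.5,7.2]],"twist":[[0,0,0],[0,0,0],[0,0,0],[0,0,0]]}' 30
python3 -c "
from h import *
go(*sh2w(0,-.0635),.039,np.degrees(SH()[2]),12)"
python3 -m jog '{"gripper":[0.2,0.2,0.2,0.2,0.2],"travel":[[0,0,0],[0,0,0],[0,0,-3],[0,0,-40],[0,0,-90]],"twist":[[0,0,0],[0,0,0],[0,0,0],[0,0,0],[0,0,0]]}' 30
python3 -m jog '{"gripper":[0.2,0.2,0.2],"travel":[[-30,0,0],[-40,0,0],[-40,0,0]],"twist":[[0,-0.1,0],[0,-0.209,0],[0,-0.209,0]]}' 30
cat >> h.py <<'E'
def row(name,cs,ye):
    m=arm.camera_model('wrist');im=arm.grab_frame('wrist')[:,:,::-1].copy();cv2.imwrite(f'pics/{name}.png',im)
    for y in cs:
        c=sh2w(0,y);p=dlook('s',[c],[SH()[2]],z=.0315,im=im,m=m,span=.01)[0];print(w2s(p[:2]),p[2]-SH()[2])
    ys=np.arange(ye-.03,ye+.03,.0005);S=cv2.cvtColor(im,cv2.COLOR_BGR2HSV)[...,1]
    for xx in(-.019,.007,.019):
        q=w2f(m,np.array([[*sh2w(xx,y),.0248] for y in ys])).astype(np.float32);f=cv2.remap(S,q[:,:1].copy(),q[:,1:].copy(),cv2.INTER_LINEAR)[:,0].astype(float)
        g=np.diff(np.convolve(f,np.ones(5)/5,'same'))[4:-4];print('low edge',xx,round(ys[4+g.argmax()],4))
E
python3 - <<'E'
from h import *
row('w14',(-.02,-.064),-.095)
go(.58,-.405,.16,14)
E
```

```text
clock: 29.65
ee_pos: [0.5388, 0.1064, 0.0387]
ee_rot: [-2.201, -2.025, -0.232]
contact_force: [-2.3, -1.7, 6.2]
width: 0.0511
grip_force: 32.2
travel [0.3, 0.6, -0.3] twist [-0.0, -0.001, -0.0] rows>= 0.0 q7 0.54 t 29.6
clock: 30.15
ee_pos: [0.5356, 0.0879, 0.1254]
ee_rot: [-2.199, -2.024, -0.224]
contact_force: [0.8, 0.3, -0.7]
width: 0.0683
grip_force: 0.0
clock: 30.45
ee_pos: [0.5342, 0.051, 0.1181]
ee_rot: [2.307, 2.132, 0.0]
contact_force: [-1.1, 2.1, 0.0]
width: 0.0684
grip_force: 0.0
s [ 0.5429  0.1504 -0.0837] 2.46
[[-0.00016301 -0.01954506]] -0.0005311328054944525
s [ 0.5383  0.1064 -0.0871] 4.22
[[-0.00113152 -0.06379277]] -0.0038473471855753755
low edge -0.019 -0.096
low edge 0.007 -0.096
low edge 0.019 -0.096
travel [-450.6, 82.1, -43.1] twist [-0.0, -0.002, -0.324] rows>= 9.2 q7 0.26 t 30.5
```

```bash
python3 -m jog '{"gripper":[0.2,0.2,0.2,0.2,0.2],"travel":[[-47,8,-10],[-94,16,-20],[-141,25,-30],[-188,34,-43],[-230,42,-43]],"twist":[[0,0,0],[0,0,0],[0,0,0],[0,0,0],[0,0,0]]}'
python3 -m jog '{"gripper":[0.2,0.2,0.2,0.2,0.2],"travel":[[-47,8,0],[-94,16,0],[-141,25,0],[-188,34,0],[-217,39,0]],"twist":[[0,0,-0.08],[0,0,-0.16],[0,0,-0.24],[0,0,-0.324],[0,0,-0.324]]}'
python3 -m jog '{"gripper":[0.2,0.2],"travel":[[0,0,0],[0,0,0]],"twist":[[0,0,0],[0,0,0]]}'
python3 - <<'E'
from h import *
p=dlook('w15',[(.5841,-.3345)],[.245])[0]
go(p[0],p[1],.05,np.degrees(p[2]))
E
```

```text
clock: 31.0
ee_pos: [0.5575, -0.1868, 0.1625]
ee_rot: [2.313, 2.125, 0.007]
contact_force: [1.1, 0.0, -0.6]
width: 0.0685
grip_force: 0.0
clock: 31.5
ee_pos: [0.5761, -0.4081, 0.1606]
ee_rot: [1.941, 2.47, 0.003]
contact_force: [-0.5, -1.2, -0.6]
width: 0.0684
grip_force: 0.0
clock: 31.7
ee_pos: [0.5767, -0.404, 0.16]
ee_rot: [-1.94, -2.469, -0.004]
contact_force: [0.1, 0.8, -0.9]
width: 0.0684
grip_force: 0.0
w15 [ 0.5845 -0.3356  0.1854] 4.41
travel [62.9, 22.7, 110.3] twist [0.001, -0.003, 0.055] rows>= 2.6 q7 1.18 t 31.8
```

```bash
python3 -m jog '{"gripper":[0.25,0.25,0.25,0.25,0.25],"travel":[[31,11,30],[63,22.5,60],[63,22.5,100],[63,22.5,109],[63,22.5,109]],"twist":[[0,0,0.055],[0,0,0.055],[0,0,0.055],[0,0,0.055],[0,0,0.055]]}' 30
python3 -m jog '{"gripper":[0.25,0.25],"travel":[[0,0,0],[0,0,0]],"twist":[[0,0,0],[0,0,0]]}'
python3 -c "
from h import *
go(.5845,-.336,.028,np.degrees(.1854))"
```

```text
clock: 32.25
ee_pos: [0.5839, -0.3354, 0.0507]
ee_rot: [-2.002, -2.417, -0.0]
contact_force: [0.4, -0.4, 1.2]
width: 0.0639
grip_force: 0.0
clock: 32.45
ee_pos: [0.5854, -0.3383, 0.0541]
ee_rot: [2.005, 2.414, 0.002]
contact_force: [0.9, -0.6, -0.5]
width: 0.0639
grip_force: 0.0
travel [2.5, -0.5, 26.1] twist [0.003, 0.002, -0.001] rows>= 0.5 q7 1.12 t 32.5
```

```bash
python3 -m jog '{"gripper":[0.3,0.3,0.3,1,1],"travel":[[2,-0.5,12],[2,-0.5,24],[2,-0.5,24],[2,-0.5,24],[2,-0.5,24]],"twist":[[0,0,0],[0,0,0],[0,0,0],[0,0,0],[0,0,0]]}' 30
python3 -c "
from h import *
s=arm.get_state();print(s['ee_pos'],s['width'])"
python3 -m jog '{"gripper":[1,1,1,1,1],"travel":[[0,0,0],[0,0,0],[0,0,-10],[0,0,-50],[0,0,-90]],"twist":[[0,0,0],[0,0,0],[0,0,0],[0,0,0],[0,0,0]]}' 30
python3 - <<'E'
from h import *
go(*sh2w(0,-.122),.13,np.degrees(SH()[2]),0)
E
```

```text
clock: 32.95
ee_pos: [0.584, -0.335, 0.028]
ee_rot: [2.006, 2.418, 0.001]
contact_force: [1.0, -0.9, 2.7]
width: 0.0514
grip_force: 32.7
[ 0.58395166 -0.33504023  0.02801371] 0.05135032361211419
clock: 33.45
ee_pos: [0.5825, -0.3342, 0.1178]
ee_rot: [-2.003, -2.415, 0.001]
contact_force: [1.3, -0.9, -0.4]
width: 0.0512
grip_force: 31.2
travel [384.8, 23.5, -11.2] twist [-0.003, -0.002, 0.269] rows>= 7.7 q7 1.07 t 33.5
```

```bash
python3 -m jog '{"gripper":[1,1,1,1,1],"travel":[[46,3,-3],[92,6,-6],[138,9,-9],[184,12,-11],[230,14,-11]],"twist":[[0,0,0.06],[0,0,0.12],[0,0,0.18],[0,0,0.24],[0,0,0.269]]}' 30
python3 -c "
from h import *
go(*sh2w(0,-.122),.13,np.degrees(SH()[2]),12)"
```

```text
clock: 33.95
ee_pos: [0.5544, -0.1042, 0.1295]
ee_rot: [-2.313, -2.124, -0.002]
contact_force: [0.8, 0.0, -0.0]
width: 0.0513
grip_force: 31.2
travel [150.3, -32.7, -0.4] twist [0.0, 0.208, -0.002] rows>= 3.1 q7 0.53 t 34.0
```

```bash
python3 -m jog '{"gripper":[1,1,1,1,1],"travel":[[46,-11,0],[92,-22,0],[138,-31,0],[150,-33,0],[150,-33,0]],"twist":[[0,0.1,0],[0,0.208,0],[0,0.208,0],[0,0.208,0],[0,0.208,0]]}' 30
python3 -m jog '{"gripper":[1,1],"travel":[[0,0,0],[0,0,0]],"twist":[[0,0,0],[0,0,0]]}' 30
python3 - <<'E'
from h import *
im,m=held('w16')
c=sh2w(0,-.064);p=dlook('s4',[c],[SH()[2]],z=.0315,im=im,m=m,span=.01)[0];print('slice4',w2s(p[:2]))
go(*sh2w(0,-.107),.039,np.degrees(SH()[2]),12)
E
```

```text
clock: 34.45
ee_pos: [0.5339, 0.0485, 0.1292]
ee_rot: [-2.196, -2.03, -0.23]
contact_force: [-0.0, 0.1, -0.3]
width: 0.0515
grip_force: 31.2
clock: 34.65
ee_pos: [0.5348, 0.0441, 0.1292]
ee_rot: [-2.205, -2.024, -0.23]
contact_force: [0.3, -0.2, -0.5]
width: 0.0513
grip_force: 31.2
held: y 0.0 x -1.2 mm skew 0.000 score 2.84 TCP shelf [   0.6 -126.1] 0.1292 w 0.0513
s4 [ 0.5388  0.1059 -0.0832] 4.14
slice4 [[-0.00061965 -0.06427507]]
travel [0.1, -0.6, 92.2] twist [0.001, 0.002, -0.002] rows>= 1.8 q7 0.48 t 34.7
```

```bash
python3 -m jog '{"gripper":[1,1,1,1,1],"travel":[[-1.2,-0.5,40],[-1.2,-0.5,75],[-1.2,-0.5,85],[-1.2,-0.5,85],[-1.2,-0.5,85]],"twist":[[0,0,0],[0,0,0],[0,0,0],[0,0,0],[0,0,0]]}' 30
python3 -m jog '{"gripper":[1,1,1],"travel":[[0,0,0],[0,0,0],[0,0,0]],"twist":[[0,0,0],[0,0,0],[0,0,0]]}' 30
python3 -c "
from h import *
go(*sh2w(0,-.1083),.039,np.degrees(SH()[2]),12)"
```

```text
clock: 35.2
ee_pos: [0.5363, 0.0612, 0.0466]
ee_rot: [-2.204, -2.025, -0.232]
contact_force: [0.1, -0.7, -0.1]
width: 0.051
grip_force: 31.2
clock: 35.5
ee_pos: [0.536, 0.0624, 0.0466]
ee_rot: [-2.202, -2.026, -0.233]
contact_force: [0.3, -0.0, -0.1]
width: 0.0513
grip_force: 31.2
travel [-2.0, -0.2, 7.4] twist [0.002, 0.0, 0.0] rows>= 0.2 q7 0.6 t 35.5
```

```bash
python3 -m jog '{"gripper":[1,1,1,1],"travel":[[-2,0,4],[-2,0,6.5],[-2,0,7.2],[-2,0,7.2]],"twist":[[0,0,0],[0,0,0],[0,0,0],[0,0,0]]}' 30
python3 -c "
from h import *
go(*sh2w(0,-.1083),.039,np.degrees(SH()[2]),12)"
python3 -m jog '{"gripper":[0.2,0.2,0.2,0.2,0.2],"travel":[[0,0,0],[0,0,0],[0,0,-3],[0,0,-40],[0,0,-90]],"twist":[[0,0,0],[0,0,0],[0,0,0],[0,0,0],[0,0,0]]}' 30
python3 -m jog '{"gripper":[0.2,0.2,0.2,0.2,0.2],"travel":[[-30,0,-10],[-60,0,-20],[-80,0,-20],[-80,0,-20],[-80,0,-20]],"twist":[[0,-0.1,0],[0,-0.209,0],[0,-0.209,0],[0,-0.209,0],[0,-0.209,0]]}' 30
python3 - <<'E'
from h import *
row('w17',(-.064,-.108),-.14)
cv2.imwrite('pics/top2.png',arm.grab_frame('top')[:,:,::-1])
go(*sh2w(0,.135),.16,np.degrees(SH()[2])+90)
E
```

```text
clock: 35.9
ee_pos: [0.5353, 0.0617, 0.0384]
ee_rot: [-2.201, -2.025, -0.231]
contact_force: [-0.8, -0.7, 5.0]
width: 0.0514
grip_force: 31.7
travel [0.4, 0.4, -0.5] twist [-0.0, 0.0, -0.0] rows>= 0.0 q7 0.61 t 35.9
clock: 36.4
ee_pos: [0.532, 0.0435, 0.1253]
ee_rot: [-2.199, -2.025, -0.223]
contact_force: [0.5, 0.4, 0.8]
width: 0.0684
grip_force: 0.0
clock: 36.9
ee_pos: [0.5268, -0.0385, 0.1292]
ee_rot: [-2.312, -2.126, 0.0]
contact_force: [0.1, -0.3, 0.1]
width: 0.0684
grip_force: 0.0
s [ 0.5389  0.1062 -0.0848] 1.49
[[-0.00056098 -0.06389801]] -0.0015853196914583922
s [0.5357 0.0625 0.0044] 3.05
[[-1.06283828e-04 -1.07702712e-01]] 0.08756190544238673
low edge -0.019 -0.141
low edge 0.007 -0.1395
low edge 0.019 -0.1385
travel [343.6, 0.6, -30.7] twist [-0.001, -0.0, 1.571] rows>= 10.5 q7 0.4 t 37.0
```

View pics/w17.png

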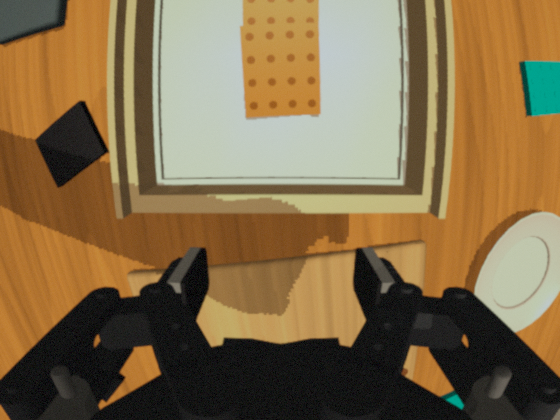

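All five slices are in the row. The last one, its low edge running from (246,118) to (321,114), is skewed a few degrees. I'll re-square it in place with the pads.

```bash
python3 -m jog '{"gripper":[0.25,0.25,0.25,0.25,0.25],"travel":[[40,0,0],[55,0,0],[55,0,0],[55,0,0],[55,0,0]],"twist":[[0,0.1,0],[0,0.209,0],[0,0.209,0],[0,0.209,0],[0,0.209,0]]}' 25
python3 - <<'E'
from h import *
m=arm.camera_model('wrist');im=arm.grab_frame('wrist')[:,:,::-1].copy();cv2.imwrite('pics/w18.png',im)
p=dlook('s5',[sh2w(0,-.108)],[SH()[2]+.05],z=.0315,im=im,m=m,span=.008)[0];print(w2s(p[:2]),p[2]-SH()[2])
go(*sh2w(0,-.1083),.046,np.degrees(SH()[2]),12)
E
```

```text
clock: 37.5
ee_pos: [0.5315, 0.0158, 0.1292]
ee_rot: [-2.202, -2.027, -0.229]
contact_force: [0.0, 0.1, 0.1]
width: 0.0639
grip_force: 0.0
s5 [ 0.5356  0.0623 -0.0342] 4.13
[[-0.00015506 -0.10798771]] 0.04900233244570429
travel [28.0, 0.4, 90.9] twist [-0.0, 0.002, 0.0] rows>= 1.9 q7 0.52 t 37.5
```

```bash
python3 -m jog '{"gripper":[0.25,0.25,0.25,0.25,0.25],"travel":[[14,0,30],[28,0.4,60],[27,0.4,85],[26.5,0.4,91],[26.5,0.4,91]],"twist":[[0,0,0],[0,0,0],[0,0,0],[0,0,0],[0,0,0]]}' 25
python3 -m jog '{"gripper":[0.25,0.25,0.25],"travel":[[0,0,0],[0,0,0],[0,0,0]],"twist":[[0,0,0],[0,0,0],[0,0,0]]}' 25
python3 -c "
from h import *
go(*sh2w(0,-.1083),.039,np.degrees(SH()[2]),12)"
```

```text
clock: 38.05
ee_pos: [0.5351, 0.0604, 0.0451]
ee_rot: [-2.201, -2.026, -0.227]
contact_force: [-0.3, -0.5, 0.8]
width: 0.0646
grip_force: 0.0
clock: 38.35
ee_pos: [0.5364, 0.0602, 0.0468]
ee_rot: [-2.203, -2.026, -0.233]
contact_force: [0.5, 0.2, 0.7]
width: 0.0639
grip_force: 0.0
travel [-0.0, -0.8, 7.9] twist [0.002, 0.0, -0.0] rows>= 0.2 q7 0.6 t 38.4
```

```bash
python3 -m jog '{"gripper":[0.25,0.25,1,1,1],"travel":[[0,-0.6,4],[0,-0.6,7],[0,-0.6,7],[0,-0.6,7],[0,-0.6,7]],"twist":[[0,0,0],[0,0,0],[0,0,0],[0,0,0],[0,0,0]]}' 25
python3 -m jog '{"gripper":[1,1,1],"travel":[[0,0,0],[0,0,0],[0,0,0]],"twist":[[0,0,0],[0,0,0],[0,0,0]]}' 25
python3 -m jog '{"gripper":[0.2,0.2,0.2,0.2,0.2],"travel":[[0,0,0],[0,0,0],[0,0,-3],[0,0,-40],[0,0,-90]],"twist":[[0,0,0],[0,0,0],[0,0,0],[0,0,0],[0,0,0]]}' 25
python3 -m jog '{"gripper":[0.2,0.2,0.2,0.2,0.2],"travel":[[-25,0,0],[-25,0,0],[-25,0,0],[-25,0,0],[-25,0,0]],"twist":[[0,0,0],[0,0,0],[0,0,0],[0,0,0],[0,0,0]]}' 25
python3 - <<'E'
from h import *
m=arm.camera_model('wrist');im=arm.grab_frame('wrist')[:,:,::-1].copy();cv2.imwrite('pics/w19.png',im)
for y in(-.064,-.108):
  p=dlook('s',[sh2w(0,y)],[SH()[2]+.02],z=.0315,im=im,m=m,span=.008)[0];print(w2s(p[:2]),p[2]-SH()[2])
E
```

```text
clock: 38.85
ee_pos: [0.5352, 0.0621, 0.0388]
ee_rot: [-2.202, -2.026, -0.23]
contact_force: [0.6, -0.2, -0.6]
width: 0.0511
grip_force: 25.8
clock: 39.15
ee_pos: [0.5352, 0.0621, 0.0388]
ee_rot: [-2.201, -2.026, -0.231]
contact_force: [0.5, -0.6, -0.6]
width: 0.0516
grip_force: 25.8
clock: 39.65
ee_pos: [0.5319, 0.0437, 0.1261]
ee_rot: [-2.199, -2.025, -0.223]
contact_force: [1.2, 0.1, 0.4]
width: 0.0683
grip_force: 0.0
clock: 40.15
ee_pos: [0.5313, 0.02, 0.1212]
ee_rot: [-2.2, -2.026, -0.229]
contact_force: [-0.2, -0.3, 0.1]
width: 0.0679
grip_force: 0.0
s [ 0.5386  0.1076 -0.0666] 3.7
[[-0.0008924  -0.06257083]] 0.016573224200924205
s [ 0.5353  0.0622 -0.039 ] 4.16
[[-0.00045386 -0.10803499]] 0.04424553340525292
```

View pics/w19.png

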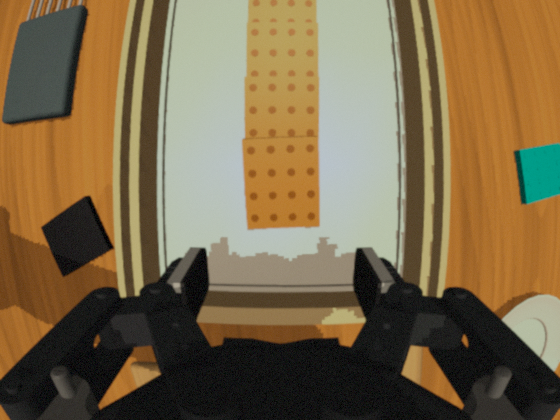

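The row is complete: five overlapping slices along the centre, the last only about 2.5° off. That is good enough. Now the panel.

```bash
python3 -m jog '{"gripper":[0.4,0.4,0.4,0.4],"travel":[[-10,0,-20],[-10,0,-45],[-10,0,-45],[-10,0,-45]],"twist":[[0,-0.1,0],[0,-0.209,0],[0,-0.209,0],[0,-0.209,0]]}' 40
python3 -m jog '{"gripper":[0.5,0.5,0.5,0.5,0.5],"travel":[[30,0,0],[60,0,0],[90,0,0],[120,0,0],[150,0,0]],"twist":[[0,0,-0.14],[0,0,-0.28],[0,0,-0.42],[0,0,-0.56],[0,0,-0.7]]}'
python3 -m jog '{"gripper":[0.5,0.5,0.5,0.5,0.5],"travel":[[0,0,0],[0,0,0],[0,0,0],[0,0,0],[0,0,0]],"twist":[[0,0,-0.14],[0,0,-0.28],[0,0,-0.42],[0,0,-0.56],[0,0,-0.7]]}'
python3 - <<'E'
from h import *
print(arm.get_state()['q'].round(2))
go(*sh2w(-.002,.135),.15,np.degrees(SH()[2])+90)
E
```

```text
clock: 40.6
ee_pos: [0.53, 0.0018, 0.1635]
ee_rot: [-2.308, -2.131, -0.001]
contact_force: [-0.4, 0.3, -0.6]
width: 0.0514
grip_force: 0.0
clock: 41.1
ee_pos: [0.5418, 0.1495, 0.1625]
ee_rot: [-1.436, -2.792, 0.001]
contact_force: [-0.0, 0.3, -0.3]
width: 0.0428
grip_force: 0.0
clock: 41.6
ee_pos: [0.5418, 0.1483, 0.1624]
ee_rot: [-0.392, -3.115, 0.0]
contact_force: [-0.4, -0.3, -0.4]
width: 0.0425
grip_force: 0.0
[-0.66  0.45  0.42  1.92 -0.24  0.83  1.21]
travel [26.9, 154.4, 12.4] twist [-0.0, -0.003, -0.167] rows>= 3.1 q7 1.21 t 41.6
```

```bash
python3 -m jog '{"gripper":[0.5,0.5,0.5,0.5,0.5],"travel":[[9,50,5],[18,100,12],[27,154,12],[27,154,12],[27,154,12]],"twist":[[0,0,-0.14],[0,0,-0.167],[0,0,-0.167],[0,0,-0.167],[0,0,-0.167]]}'
python3 -m jog '{"gripper":[0.5,0.5,0.5],"travel":[[0,0,0],[0,0,0],[0,0,0]],"twist":[[0,0,0],[0,0,0],[0,0,0]]}'
python3 - <<'E'
from h import *
go(*sh2w(0,.135),.092,np.degrees(SH()[2])+90)
E
```

```text
clock: 42.1
ee_pos: [0.5541, 0.3063, 0.1499]
ee_rot: [-0.133, -3.136, 0.001]
contact_force: [0.2, -0.9, 0.0]
width: 0.0428
grip_force: 0.0
clock: 42.4
ee_pos: [0.5554, 0.3034, 0.1517]
ee_rot: [-0.141, -3.138, 0.001]
contact_force: [-0.2, 0.1, 0.4]
width: 0.043
grip_force: 0.0
travel [-0.4, 1.1, 59.7] twist [-0.001, -0.0, -0.007] rows>= 1.2 q7 1.13 t 42.4
```

```bash
python3 -m jog '{"gripper":[0.5,0.5,0.5,1,1],"travel":[[0,1,25],[0,1,50],[0,1,59],[0,1,59],[0,1,59]],"twist":[[0,0,-0.007],[0,0,-0.007],[0,0,-0.007],[0,0,-0.007],[0,0,-0.007]]}' 40
python3 -m jog '{"gripper":[1,1,1],"travel":[[0,0,0],[0,0,0],[0,0,0]],"twist":[[0,0,0],[0,0,0],[0,0,0]]}' 40
python3 - <<'E'
from h import *
print(w2s(arm.get_state()['ee_pos']))
go(*sh2w(0,-.175),.092,np.degrees(SH()[2])+90)
E
```

```text
clock: 42.9
ee_pos: [0.5556, 0.3057, 0.0933]
ee_rot: [0.126, 3.139, -0.002]
contact_force: [-2.6, -18.2, 4.2]
width: 0.0146
grip_force: 12.2
clock: 43.2
ee_pos: [0.5555, 0.3051, 0.0934]
ee_rot: [0.127, 3.139, -0.002]
contact_force: [-1.6, -4.2, 2.4]
width: 0.0129
grip_force: 42.7
[[-0.0005119   0.13568595]]
travel [0.2, -310.7, 1.8] twist [-0.001, 0.0, 0.002] rows>= 6.2 q7 1.16 t 43.2
```

```bash
python3 -m jog '{"gripper":[1,1,1,1,1],"travel":[[0,-30,0],[0,-60,0],[0,-90,0],[0,-120,0],[0,-150,0]],"twist":[[0,0,0],[0,0,0],[0,0,0],[0,0,0],[0,0,0]]}' 40
python3 -m jog '{"gripper":[1,1,1,1,1],"travel":[[0,-30,0],[0,-60,0],[0,-90,0],[0,-120,0],[0,-145,0]],"twist":[[0,0,0],[0,0,0],[0,0,0],[0,0,0],[0,0,0]]}' 40
python3 -m jog '{"gripper":[1,1,1,1,1],"travel":[[0,-5,0],[0,-10,0],[0,-14,0],[0,-17,0],[0,-17,0]],"twist":[[0,0,0],[0,0,0],[0,0,0],[0,0,0],[0,0,0]]}' 40
python3 - <<'E'
from h import *
print(w2s(arm.get_state()['ee_pos']))
E
```

```text
clock: 43.7
ee_pos: [0.5431, 0.1583, 0.0934]
ee_rot: [0.124, 3.138, 0.004]
contact_force: [-0.3, 2.3, -2.3]
width: 0.0131
grip_force: 42.2
clock: 44.2
ee_pos: [0.5309, 0.0127, 0.0934]
ee_rot: [-0.125, -3.138, -0.003]
contact_force: [-3.7, 2.4, 0.8]
width: 0.0131
grip_force: 42.6
clock: 44.7
ee_pos: [0.5296, -0.0032, 0.0934]
ee_rot: [-0.124, -3.138, -0.002]
contact_force: [-5.7, 0.4, 4.6]
width: 0.0133
grip_force: 43.3
[[-0.00066256 -0.1737372 ]]
```

Now push gently to the stop.

```bash
python3 -m jog '{"gripper":[1,1,1,1,1],"travel":[[0,-3,0],[0,-6,0],[0,-8,0],[0,-8,0],[0,-8,0]],"twist":[[0,0,0],[0,0,0],[0,0,0],[0,0,0],[0,0,0]]}' 40
python3 - <<'E'
from h import *
print(w2s(arm.get_state()['ee_pos']))
E
```

```text
clock: 45.2
ee_pos: [0.5295, -0.0042, 0.0933]
ee_rot: [-0.117, -3.138, -0.013]
contact_force: [-5.3, 15.3, 5.1]
width: 0.0127
grip_force: 43.2
[[-0.00067916 -0.17471412]]
```

```bash
python3 -m jog '{"gripper":[1,0.5,0.5,0.5,0.5],"travel":[[0,4,0],[0,4,0],[0,4,0],[0,4,-30],[0,4,-70]],"twist":[[0,0,0],[0,0,0],[0,0,0],[0,0,0],[0,0,0]]}' 40
python3 -m jog '{"gripper":[0.5,0.5,0.5,0.5,0.5],"travel":[[0,-40,-40],[0,-80,-80],[0,-120,-100],[0,-160,-100],[0,-180,-100]],"twist":[[0,0,0],[0,0,0],[0,0,0],[0,0,0],[0,0,0]]}'
python3 - <<'E'
from h import *
a=arm.grab_frame('top')[:,:,::-1];b=arm.grab_frame('scene')[:,:,::-1]
cv2.imwrite('pics/end.png',np.hstack([cv2.resize(a[110:310,60:460],(400,200)),cv2.resize(b[130:330,90:490],(400,200))]).repeat(1,0))
cv2.imwrite('pics/endtop.png',cv2.resize(a[130:310,70:450],None,fx=2.1,fy=2.1,interpolation=cv2.INTER_CUBIC))
m=arm.camera_model('top');hsv=cv2.cvtColor(a.copy(),cv2.COLOR_BGR2HSV)
k=((hsv[...,0]<20)&(hsv[...,2]<112)).astype(np.uint8);k[:,:300]=0;k[:,326:]=0;k[:190]=0;k[240:]=0
for q in blobs(k,m,.091,10,800): print('bar',w2s(np.array([q[:2]])/1000))
E
```

```text
clock: 45.7
ee_pos: [0.5293, -0.0088, 0.1622]
ee_rot: [-0.126, -3.136, 0.003]
contact_force: [0.9, 0.2, 0.5]
width: 0.0428
grip_force: 0.0
clock: 46.2
ee_pos: [0.5157, -0.1936, 0.2653]
ee_rot: [0.134, 3.133, -0.005]
contact_force: [-1.3, 0.5, 0.0]
width: 0.0428
grip_force: 0.0
bar [[-0.00535233 -0.17262813]]
```

View pics/endtop.png

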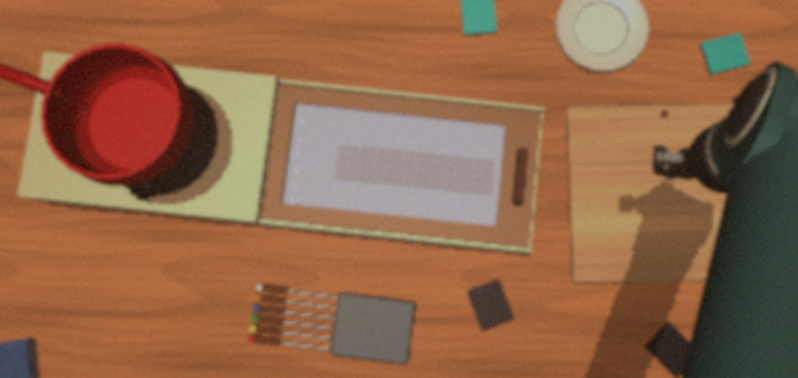

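The top view shows the panel shut flush, with its bar at (520,176). The row lies under the pane from (338,160) to (493,178). The pot, forks and saucer have not moved. All five slices present are used, so I'm handing in.

```bash
python3 -c "
from workcell import arm
print(arm.finish_job())"
```

```text
the job is handed in; nothing more can be done
None
```

The job is handed in: all five crispbread slices that were there lie in one overlapping row along the middle of the tray (the last about 2.5° off straight), the panel is fully shut over them, and the pot, forks and saucer were not touched.

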